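# Open the bench charger's housing

## Robot

A 6-joint arm with a two-finger parallel gripper is mounted at the origin on the work surface. World frame = base frame: x ahead of the robot, y to its left, z up, the work surface at z = 0. Lengths are in m, angles in degrees, forces in N, time in s.
With the tool pointing down it reaches from about 0.4 to 0.825 m from the base axis. Payload 7 kg.
Tool frame: the origin (TCP) lies at the very end of the fingers, on their centre line; the grasp point (between the pads) lies 19 mm behind it; z points along the fingers, x is the direction in which the jaws open and shut, and the axes are right-handed (so a half turn about z gives the same grasp; the last joint's range is limited). The gripper opens to 88 mm and grips with 3 to 60 N. Pads are 19 mm wide; open, the fingers measure 130 mm over their backs; the gripper's body (78 mm by 193 mm) begins 47 mm behind the grasp point.
Start: joints at [-53.795, 20.546, 0.682, 0, -70.136, -16.507], TCP at [0.227, -0.635, 0.227] pointing down, gripper open.
Joint ranges: [-176.03, 176.03], [-82.01, 121.73], [-58.28, 71.71], [-173.87, 95.51], [-174.79, -0.11], [-173.66, 173.66]. Speed limits (degrees/s): [136.94, 136.94, 172.46, 180, 180, 180].

## Interface

Orientations are given as [roll, pitch, yaw] about the fixed x, y, z axes, in that order (R = Rz(yaw) Ry(pitch) Rx(roll)).
In Python, from plant import get_state, optics, order, finder gives the robot as it stands.
- The arm moves only by the shell command python3 -m crank 'ROWS' [FORCE]. ROWS is JSON, a list of rows, each an object of numbers: "dx", "dy", "dz": the shift along the tool's x, y, z in mm; "wx", "wy", "wz": the turn, a rotation vector about the tool's x, y, z in degrees; "hand": the opening in per cent of the stroke, from 0 (shut) to 100 (fully open). A call has 1 to 10 rows; each row shifts and turns the commanded pose from where the row before left it, along the tool's axes as they then stand; what a row does not reach is not made up. A row lasts 1/8 s, in which the tool goes at most 62.5 mm and 10.7 degrees, less where a joint would pass 70% of its speed; a pose out of reach is approached as far as the arm can. A call is refused whole if a number of a shift passes 62.5 or a number of a turn 10.7, either way. A call with a gripper value outside its range is refused whole. The fingers move at their own pace and stop on an object; FORCE is the grip in N (left out, the last holds). Time passes only in rows, so rows that do not move let the fingers close. It gives the time, the measured TCP pose, the force and the opening at its end, in the units of the state.
- get_state(): the state, without advancing time (a new reading comes with each control period).
- optics.capture(name): name is "scene" or "top"; returns the picture (480x640x3 uint8, blue, green, red); there is no depth.
- optics.calibration(name): a dict with "intrinsics" (3x3 intrinsics, pixels), "k1" (the pictures are not rectified: a ray, as slopes to the right and down, at radius r is drawn at 1 + k1 r^2 times it, then the intrinsics apply), "R" (3x3) and "t" (3): a world point X has camera coordinates R X + t. Camera axes: x right, y down, z forward; pixel columns grow to the right and rows downward; lengths in m; the calibration is good to about 2 mm. A picture is of the moment at which its call begins. calibration takes no time and is no camera call.
- order.close_job(): hands the job in, once; it reports no verdict.
Trained networks look in the newest picture that a camera, given by its name, has taken for a name from the list of things; names that differ only in an ending like _2 or _b are one class to them, and where a whole thing is asked for, a point or a joint stands for the part that bears it (a point fixed in the world has none). Each returns a list of dicts, best first, with "conf" (0 to 1); they miss things now and then, are a little off and sometimes report something else, mostly with a low value. They report only what shows in the picture. A call takes as long as a camera call.
- finder.masks_of(thing, camera): "mask" (480x640 bool, what is visible of it) and "rect" ([centre column, centre row, width, height] in pixels, round what is visible of it).
- finder.place_of(thing, camera): "centre" ([column, row] in pixels: a listed point, or the origin of a listed thing).
The state is a dict: "time_s": time; "joints": joint angles; "qd": joint speeds; "joint_torque": joint torques, N m; "tcp_pos": TCP position; "eef_rot": TCP orientation; "contact_force": force on the tool from outside, world axes, zero at the start; "moment": the same for the moment, N m; "gripper_width": finger opening in m.
Only numpy, scipy, OpenCV 4.12 (cv2) and the standard library are available. Lean on these libraries where they do the work, as an engineer would, in place of code of your own. Each camera call takes 0.05 s, during which the arm holds its last target.

## Task

The bench battery charger has to be opened for repair: turn its two captive thumbscrews anticlockwise one after the other, each until it meets its stop, while the cover stays on the housing. Then lift the cover off by its handle, keeping it level, and set it down gently the right way up in the middle of the rubber mat, its long side along the mat's long side. Leave the other tools and containers where they are.

Things in the scene. Friction and masses are not known exactly. Their poses are not given: they have to be found in the camera images.
- housing: the charger's housing, a grey painted open-topped sheet-metal box bolted to the bench: 170 mm (x) by 210 mm (y), 90 mm tall. Origin: centre of its underside; x axis across its short side, away from the robot, y along its long side. A 14 mm wide, 5 mm thick rim runs inward round its mouth at 85 to 90 mm height
- cover: the cover: grey painted metal cap 180 (x) by 220 (y) by 20 mm tall, 2 mm play round the housing; 0.44 to 0.63 kg with its screws. Origin: centre of the skirt's lower edge, 20 mm below its upper face, 74 mm above the bench when on the housing. Axes as the housing's. Set down, it rests on its skirt. Each screw stays on it and has a 23 mm tongue below, hooked under the housing's rim until loosened
- cover_handle (a point): the grip point of the black handle in the middle of the cover: a bar 80 mm long (along the cover's y), 12 mm thick (x), 12 mm tall, bridging two 10 mm wide posts at its ends; top 42 mm, underside 30 mm above the cover's upper face. This point is 34 mm above the cover's upper face, at its centre
- screw_near_bar (a point): near thumbscrew (55 mm to -x, 75 mm to +y in the cover's frame): upright dark steel finger bar 32 mm long, 10 thick, 24 tall on a collar 22 mm wide, 6 tall. This point: on the screw's axis, 20 mm above the cover's upper face, 10 mm below the bar's top. x axis along the bar's length, y across its thickness; x points 55 deg anticlockwise of the cover's x when the screw reads 0, and turns with it
- screw_far_bar (a point): far thumbscrew (55 mm to +x, 75 mm to -y in the cover's frame): upright dark steel finger bar 32 mm long, 10 thick, 24 tall on a collar 22 mm wide, 6 tall. This point: on the screw's axis, 20 mm above the cover's upper face, 10 mm below the bar's top. x axis along the bar's length, y across its thickness; x points 235 deg anticlockwise of the cover's x when the screw reads 0, and turns with it
- screw_near (a joint): turn angle of the near captive thumbscrew relative to the cover, rad. 0 is tight; grows anticlockwise seen from above, to a dead stop (fully loosened) that lies between 3.5 and 4.0, not the same for both screws: feel for it. Turns stiffly (0.06 N m of friction), stays where left. Starts at 0 to 0.2. Its tongue leaves the housing's rim at about 3.2
- screw_far (a joint): turn angle of the far captive thumbscrew relative to the cover, rad. 0 is tight; grows anticlockwise seen from above, to a dead stop (fully loosened) that lies between 3.5 and 4.0, not the same for both screws: feel for it. Turns stiffly (0.06 N m of friction), stays where left. Starts at 0 to 0.2. Its tongue leaves the housing's rim at about 3.2
- mat: black rubber mat fixed flat on the bench beside the housing, 230 mm (x) by 280 mm (y), 4 mm thick. Origin: centre of its underside; y along its long side
- socket_deep: deep impact socket, upright dark steel cylinder 36 mm across, 80 mm tall; loose bystander, origin at the centre of its underside
- socket_short: short socket, upright steel cylinder 42 mm across, 45 mm tall; loose bystander, origin at the centre of its underside
- socket_small: small socket, upright dark steel cylinder 26 mm across, 35 mm tall; loose bystander, origin at the centre of its underside
- ratchet: ratchet handle lying along its x axis, 225 mm long, up to 20 mm tall; loose bystander, origin at the middle of its underside
- wrench: open-end spanner lying along its x axis, 180 mm long, 8 mm tall; loose bystander, origin at the middle of its underside
- spray_can: white spray can, 60 mm across, 180 mm tall; loose bystander, origin at the centre of its underside
- grease_jar: grey jar with a black cap, 70 mm across, 70 mm tall; loose bystander, origin at the centre of its underside

How it is judged:
By the outcome, as a careful person would: the job done as asked, in the order asked, and still so for the second after the job is handed in, with the robot touching nothing.
It also fails if it takes over 72 s, if anything falls off the work surface, if the arm or the gripper's body presses on something with over 40 N, if the wrist force passes 120 N, or if a joint passes its speed limit or range.

## Working session

There is one attempt and no reset: what is moved stays moved. The work goes in short steps, Python scripts to look and compute and a shell command to move; the robot and the scene stay as the last step left them, time stands still between calls to the robot, and variables do not carry over. Pictures are saved under pics/ and viewed, and the job is handed in when it is done.

```bash
ls; mkdir -p pics; python3 - <<'E'
from plant import get_state, optics, order, finder
import cv2
print(get_state())
for n in ("scene","top"):
    im=optics.capture(n); cv2.imwrite(f"pics/{n}0.png",im); print(optics.calibration(n))
E
```

```text
pics
{'time_s': 0.0, 'joints': array([-5.37959692e+01,  2.05928441e+01,  6.32908840e-01, -2.06411304e-02,
       -7.01362001e+01, -1.65055550e+01]), 'qd': array([ 0.04331096, -0.07779318,  0.05220324, -0.00858055, -0.05922116,
        0.00440318]), 'joint_torque': array([ 1.57056500e-03, -5.82719922e+01,  2.93049037e+01,  6.99721187e+00,
        6.69759684e-03, -1.57079594e-04]), 'tcp_pos': array([ 0.22731301, -0.63504128,  0.22559858]), 'eef_rot': array([-1.79991289e+02, -9.76870008e-02,  1.09691439e+02]), 'contact_force': array([-0.11064702,  0.27867058, -0.97280279]), 'moment': array([-0.00532352, -0.00042997,  0.03158234]), 'gripper_width': 0.0877373312892507}
{'intrinsics': array([[449.24471362,   0.        , 313.98436451],
       [  0.        , 449.24471362, 232.66370798],
       [  0.        ,   0.        ,   1.        ]]), 'k1': -0.005381851557665559, 'R': array([[ 0.8913716 ,  0.45308478, -0.01307127],
       [ 0.26027489, -0.53523272, -0.80360619],
       [-0.37109791,  0.71290961, -0.59501784]]), 't': array([-0.56759669, -0.02781196,  1.14947902])}
{'intrinsics': array([[436.37950675,   0.        , 317.93899238],
       [  0.        , 436.37950675, 241.64862641],
       [  0.        ,   0.        ,   1.        ]]), 'k1': 0.006372267629459191, 'R': array([[-0.01317869, -0.99980644, -0.01460871],
       [-0.99374287,  0.01471653, -0.11071828],
       [ 0.11091183,  0.01305818, -0.99374446]]), 't': array([0.11312588, 0.57869668, 1.02391098])}
```

View pics/scene0.png

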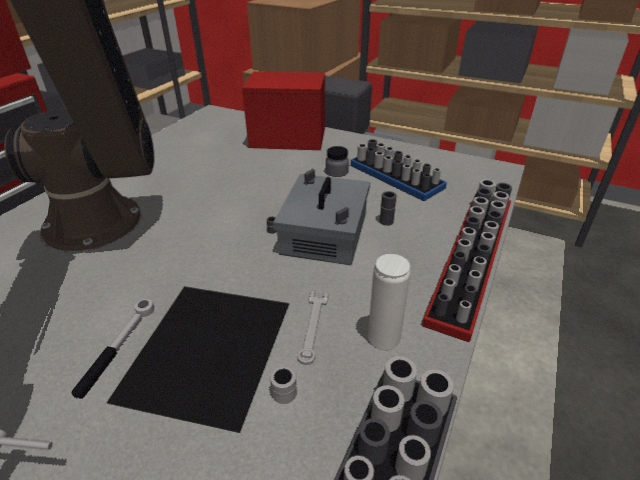

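View pics/top0.png

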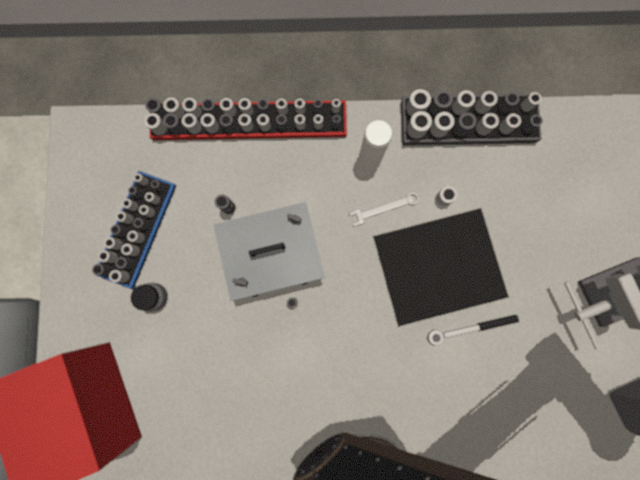

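The scene view shows the charger at about (325,215), the mat at (205,355) and the spray can at (390,305). In the top view, the cover is centred near (268,250) with screws at (240,282) and (294,218). The mat is near (440,267), and the small socket is next to the cover at (292,303).

```bash
cat > h.py <<'E'
import numpy as np, cv2
from plant import get_state, optics, order, finder
C={n:optics.calibration(n) for n in("scene","top")}
def proj(n,X):
    c=C[n];p=np.atleast_2d(X)@c["R"].T+c["t"];s=p[:,:2]/p[:,2:]
    s=s*(1+c["k1"]*(s**2).sum(1,keepdims=True));K=c["intrinsics"]
    return s*[K[0,0],K[1,1]]+[K[0,2],K[1,2]]
def ray(n,uv):
    c=C[n];K=c["intrinsics"];d=(np.asarray(uv,float)-[K[0,2],K[1,2]])/[K[0,0],K[1,1]]
    s=d.copy()
    for _ in range(10): s=d/(1+c["k1"]*(s@s))
    return -c["R"].T@c["t"], c["R"].T@np.array([s[0],s[1],1.])
def onz(n,uv,z):
    o,d=ray(n,uv);return o+d*(z-o[2])/d[2]
def tri(ua,ub):
    A=[];b=[]
    for n,u in(("scene",ua),("top",ub)):
        o,d=ray(n,u);d/=np.linalg.norm(d);P=np.eye(3)-np.outer(d,d);A.append(P);b.append(P@o)
    return np.linalg.lstsq(np.vstack(A),np.hstack(b),rcond=None)[0]
E
python3 - <<'E'
from h import *
np.set_printoptions(precision=4,suppress=True)
for n in C: optics.capture(n)
for th in ("cover_handle","screw_near_bar","screw_far_bar","cover","housing","mat"):
    r={}
    for n in C:
        l=finder.place_of(th,n); r[n]=l
        print(th,n,[(np.round(a["centre"],1),round(a["conf"],2)) for a in l[:3]])
    if all(r.values()): 
        X=tri(r["scene"][0]["centre"],r["top"][0]["centre"]);print("  ",X, proj("scene",X),proj("top",X))
for th,z in(("cover",.094),("mat",.004)):
    for n in C:
        l=finder.masks_of(th,n)
        if not l: continue
        m=l[0]["mask"].astype(np.uint8); np.save(f"m_{th}_{n}.npy",m)
        c=max(cv2.findContours(m,0,2)[0],key=cv2.contourArea)
        print(th,n,l[0]["conf"],m.sum(),cv2.approxPolyDP(c,6,True)[:,0].tolist())
print(get_state()["time_s"])
E
```

```text
cover_handle scene [(array([322.8, 187.6]), 0.91)]
cover_handle top [(array([263.8, 245.7]), 0.88)]
   [0.5567 0.2196 0.1287] [[325.6153 187.057 ]] [[265.3941 248.2048]]
screw_near_bar scene [(array([338.6, 169.7]), 0.72), (array([313.7, 175.5]), 0.55), (array([117.2, 344. ]), 0.46)]
screw_near_bar top [(array([241.6, 280.7]), 0.43)]
   [0.5182 0.2893 0.1256] [[323.7918 171.3143]] [[233.9419 266.2312]]
screw_far_bar scene [(array([342.9, 214.3]), 0.59)]
screw_far_bar top [(array([294.6, 219.3]), 0.44)]
   [0.6252 0.1572 0.1116] [[341.7221 214.5177]] [[294.0232 218.3182]]
cover scene [(array([321.1, 208.6]), 0.66), (array([118.7, 341.9]), 0.23)]
cover top [(array([269.6, 253. ]), 0.57)]
   [0.5491 0.2164 0.0701] [[322.0618 208.4331]] [[270.129  253.8324]]
housing scene [(array([322.1, 234.2]), 0.88)]
housing top [(array([267.2, 246.5]), 0.63), (array([438.9, 263.3]), 0.53), (array([296.2, 216.7]), 0.38)]
   [ 0.5613  0.2245 -0.0034] [[328.0517 233.0124]] [[270.5122 251.4576]]
mat scene [(array([386.5, 217.5]), 0.75), (array([203.8, 345.8]), 0.56)]
mat top [(array([438.6, 262.8]), 0.9)]
   [ 0.6466 -0.0807  0.277 ] [[293.4192 207.2056]] [[414.5331 190.6562]]
cover scene 0.9 4737 [[300, 174], [273, 227], [353, 239], [368, 181], [311, 169]]
cover top 0.78 7520 [[304, 202], [214, 225], [230, 299], [322, 276]]
mat scene 0.66 16067 [[185, 287], [109, 402], [239, 432], [287, 304]]
mat top 0.74 10792 [[481, 208], [373, 236], [398, 325], [508, 296]]
1.0
```

```bash
cat > fit.py <<'E'
from h import *
from scipy.optimize import minimize
def box(p,sx,sy,z0,z1):
    x,y,a=p;a=np.radians(a);R=np.array([[np.cos(a),-np.sin(a)],[np.sin(a),np.cos(a)]])
    q=np.array([[i*sx/2,j*sy/2] for i in(-1,1) for j in(-1,1)])@R.T+[x,y]
    return np.vstack([np.c_[q,np.full(4,z)] for z in(z0,z1)])
def iou(p,m,n,dims):
    h=cv2.convexHull(proj(n,box(p,*dims)).astype(np.float32))[:,0]
    S=4;im=np.zeros((480*S,640*S),np.uint8)
    cv2.fillPoly(im,[np.round(((h+.5)*S-.5)*16).astype(np.int32)],1,shift=4)
    r=cv2.resize(im.astype(np.float32),(640,480),interpolation=cv2.INTER_AREA)
    return np.abs(r-m).sum()/m.sum()
def fit(ms,p0,dims):
    f=lambda p:sum(iou(p,m,n,dims) for n,m in ms.items())
    s=np.array(p0)+np.array([[0,0,0],[.01,0,0],[0,.01,0],[0,0,4]])
    r=minimize(f,p0,method="Nelder-Mead",options=dict(initial_simplex=s,xatol=1e-4,fatol=1e-5,maxiter=150));return r.x,r.fun
E
python3 - <<'E'
from fit import *
np.set_printoptions(precision=4,suppress=True)
for th,d,p0 in(("cover",(.18,.22,.074,.094),(.555,.22,13)),("mat",(.23,.28,0,.004),(.53,-.2,13))):
    M={n:np.load(f"m_{th}_{n}.npy").astype(float) for n in C}
    if th=="cover": # fill holes/protrusions
        for n in M: M[n]=cv2.morphologyEx(M[n].astype(np.uint8),cv2.MORPH_OPEN,np.ones((9,9))).astype(float)
    for k in(["scene"],["top"],["scene","top"]):
        print(th,k,*fit({n:M[n] for n in k},p0,d))
E
```

```text
cover ['scene'] [ 0.5532  0.2183 13.5949] 0.028996075519728468
cover ['top'] [ 0.5557  0.2193 12.6288] 0.02449606194099586
cover ['scene', 'top'] [ 0.5547  0.2186 12.8423] 0.0653060950045726
mat ['scene'] [ 0.5184 -0.1934 13.8839] 0.020927989045870416
mat ['top'] [ 0.5192 -0.1935 13.8383] 0.01270617123795404
mat ['scene', 'top'] [ 0.5189 -0.1937 13.6794] 0.0363471711195885
```

```bash
cat > ov.py <<'E'
from fit import *
def loc(p,pts):
    x,y,a=p;a=np.radians(a);R=np.array([[np.cos(a),-np.sin(a),0],[np.sin(a),np.cos(a),0],[0,0,1]])
    return np.atleast_2d(pts)@R.T+[x,y,0]
def bar(cx,cy,ang,L,W,z0,z1):
    a=np.radians(ang);u=np.array([np.cos(a),np.sin(a)]);v=np.array([-u[1],u[0]])
    return np.array([[*(np.array([cx,cy])+i*L/2*u+j*W/2*v),z] for z in(z0,z1) for i,j in((-1,-1),(1,-1),(1,1),(-1,1))])
E
python3 - <<'E'
from ov import *
p=(.555,.219,13); outs=[]
for n,(u,v) in(("scene",(322,205)),("top",(267,250))):
    im=cv2.imread(f"pics/{n}0.png"); S=5
    im=im[v-60:v+60,u-70:u+70]; raw=cv2.resize(im,None,fx=S,fy=S,interpolation=cv2.INTER_CUBIC); im=raw.copy()
    def hull(X,c):
        h=cv2.convexHull(((proj(n,X)-[u-70,v-60]+.5)*S).astype(np.float32)).astype(np.int32);cv2.polylines(im,[h],True,c,1)
    hull(box(p,.18,.22,.074,.094),(0,255,0))
    hull(loc(p,bar(0,0,90,.08,.012,.124,.136)),(0,0,255))
    for s,a in((-1,55+5),(1,235+5)): hull(loc(p,bar(.055*s,-.075*s,a,.032,.010,.100,.124)),(255,255,0))
    cv2.imwrite(f"pics/ov_{n}.png",im)
E
```

```text
(no output)
```

View pics/ov_top.png

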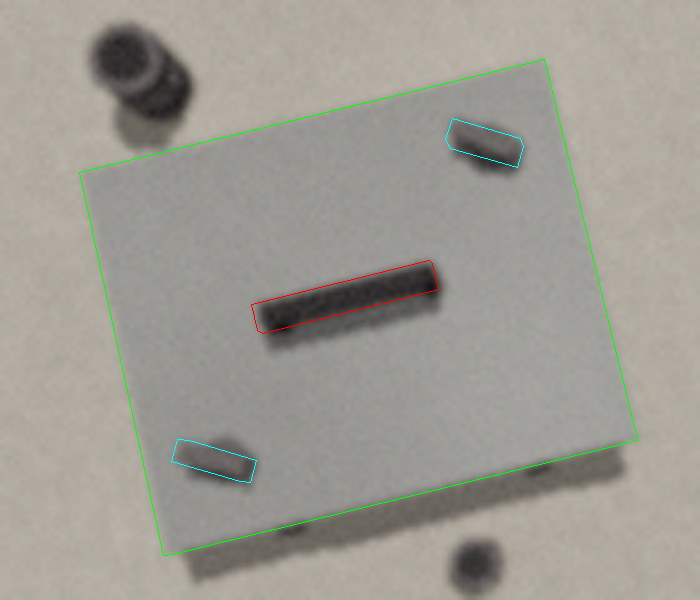

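View pics/ov_scene.png

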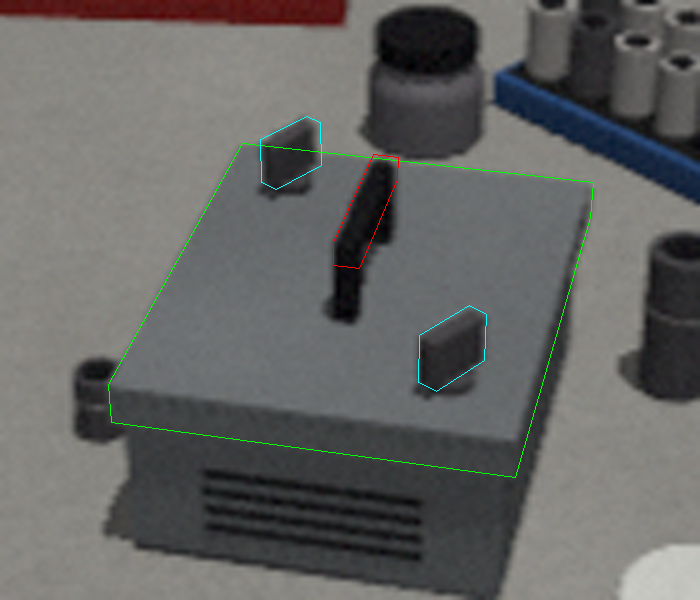

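The overlay fits to about 1 px. The real bars and handle sit 2–3 mm towards -x and about 1 mm towards -y of the fit, and the bar angles agree to within a few degrees. I'll start from cover centre (0.5535, 0.2178) with yaw 13°.

```bash
cat > plan.py <<'E'
# prints rows (tool axes) from the present pose through waypoints x,y,z(mm),yaw
import sys,numpy as np,json
from plant import get_state
from scipy.spatial.transform import Rotation as Ro
def plan(wps,step=58,dz=None):
    s=get_state();p=s["tcp_pos"]*1000;y=s["eef_rot"][2];R0=Ro.from_euler("xyz",s["eef_rot"],degrees=True)
    print("err tilt",(Ro.from_euler("xyz",[180,0,y],degrees=True).inv()*R0).as_rotvec(degrees=True).round(2))
    for w in wps:
        t=np.array(w[:3],float);ty=w[3]
        d=t-p;dy=(ty-y+180)%360-180
        n=int(max(1,np.ceil(np.linalg.norm(d)/step),np.ceil(abs(dy)/10.6)))
        ps=p.copy();ys=y
        for k in range(n):
            g=ps+d*(k+1)/n;e=g-p;a=np.radians(y)
            tx=e[0]*np.cos(a)+e[1]*np.sin(a);tyy=e[0]*np.sin(a)-e[1]*np.cos(a)
            r=dict(dx=round(tx),dy=round(tyy),dz=round(-e[2]),wz=round(-(ys+dy*(k+1)/n-y),1))
            if k==n-1: r.update(dx=round(tx,1),dy=round(tyy,1),dz=round(-e[2],1))
            r2={k_:v for k_,v in r.items() if v!=0}
            print(json.dumps(r2),end=",")
            p=p+np.array([r["dx"]*np.cos(a)+r["dy"]*np.sin(a),r["dx"]*np.sin(a)-r["dy"]*np.cos(a),-r["dz"]]);y-=r["wz"]
        print("  ->",p.round(1),round(y,1))
plan([[float(v) for v in a.split(",")] for a in sys.argv[1:]])
E
python3 plan.py 500,-300,220,120 500,100,200,150 483,278.5,160,163
```

```text
err tilt [ 0.  0. -0.]
{"dx": 28, "dy": 46, "dz": 1, "wz": -1.3},{"dx": 27, "dy": 47, "dz": 1, "wz": -1.3},{"dx": 26, "dy": 47, "wz": -1.3},{"dx": 25, "dy": 48, "dz": 1, "wz": -1.3},{"dx": 23, "dy": 49, "dz": 1, "wz": -1.2},{"dx": 23, "dy": 49, "dz": 1, "wz": -1.3},{"dx": 22, "dy": 50, "dz": 1, "wz": -1.3},{"dx": 20.0, "dy": 49.6, "dz": 0.6, "wz": -1.3},  -> [ 500. -300.  220.] 120.0
{"dx": 49, "dy": 29, "dz": 3, "wz": -4.3},{"dx": 48, "dy": 32, "dz": 3, "wz": -4.3},{"dx": 44, "dy": 35, "dz": 3, "wz": -4.3},{"dx": 42, "dy": 39, "dz": 2, "wz": -4.2},{"dx": 39, "dy": 42, "dz": 3, "wz": -4.3},{"dx": 36, "dy": 45, "dz": 3, "wz": -4.3},{"dx": 31.9, "dy": 47.1, "dz": 3.0, "wz": -4.3},  -> [500. 100. 200.] 150.0
{"dx": 26, "dy": 37, "dz": 10, "wz": -3.3},{"dx": 24, "dy": 37, "dz": 10, "wz": -3.2},{"dx": 22, "dy": 40, "dz": 10, "wz": -3.3},{"dx": 19.0, "dy": 40.0, "dz": 10.0, "wz": -3.2},  -> [483.  278.5 160. ] 163.0
```

```bash
python3 -m crank '[{"dx":28,"dy":46,"wz":-1.3,"hand":45},{"dx":27,"dy":47,"wz":-1.3},{"dx":26,"dy":47,"wz":-1.3},{"dx":25,"dy":48,"wz":-1.3},{"dx":23,"dy":49,"wz":-1.2},{"dx":23,"dy":49,"wz":-1.3},{"dx":22,"dy":50,"wz":-1.3},{"dx":20,"dy":50,"wz":-1.3},{"dx":49,"dy":29,"dz":3,"wz":-4.3},{"dx":48,"dy":32,"dz":3,"wz":-4.3}]' 20
python3 -m crank '[{"dx":44,"dy":35,"dz":3,"wz":-4.3},{"dx":42,"dy":39,"dz":3,"wz":-4.2},{"dx":39,"dy":42,"dz":3,"wz":-4.3},{"dx":36,"dy":45,"dz":3,"wz":-4.3},{"dx":32,"dy":47,"dz":3,"wz":-4.3},{"dx":26,"dy":37,"dz":10,"wz":-3.3},{"dx":24,"dy":37,"dz":10,"wz":-3.2},{"dx":22,"dy":40,"dz":10,"wz":-3.3},{"dx":19,"dy":40,"dz":10,"wz":-3.2},{"hand":45}]'
python3 plan.py 483,278.5,160,163
```

```text
err tilt [ 0.  0. -0.]
{"dx": 46, "dy": 32, "dz": 4, "wz": -3.1},{"dx": 43, "dy": 35, "dz": 4, "wz": -3.2},{"dx": 42, "dy": 37, "dz": 4, "wz": -3.1},{"dx": 40, "dy": 39, "dz": 4, "wz": -3.1},{"dx": 37, "dy": 42, "dz": 4, "wz": -3.2},{"dx": 35, "dy": 43, "dz": 3, "wz": -3.1},{"dx": 33, "dy": 45, "dz": 4, "wz": -3.1},{"dx": 30, "dy": 47, "dz": 4, "wz": -3.2},{"dx": 28, "dy": 49, "dz": 4, "wz": -3.1},{"dx": 25, "dy": 50, "dz": 4, "wz": -3.2},{"dx": 22, "dy": 51, "dz": 4, "wz": -3.1},{"dx": 19, "dy": 52, "dz": 4, "wz": -3.1},{"dx": 16, "dy": 54, "dz": 4, "wz": -3.2},{"dx": 14, "dy": 54, "dz": 4, "wz": -3.1},{"dx": 10, "dy": 55, "dz": 4, "wz": -3.1},{"dx": 8, "dy": 55, "dz": 4, "wz": -3.2},{"dx": 4.1, "dy": 55.8, "dz": 3.6, "wz": -3.1},  -> [483.  278.5 160. ] 163.0validation failed for argument at $[0]...
validation failed for argument at $[0]...
```

```bash
python3 -m crank '[{"dx":28,"dy":46,"dz":0,"wx":0,"wy":0,"wz":-1.3,"hand":45}]' 20; echo; sed -i 's/r2={.*/r2={k_:r.get(k_,0) for k_ in("dx","dy","dz","wx","wy","wz")};r2["hand"]=99/' plan.py
```

```text
time_s: 1.12
tcp_pos: [0.2601, -0.5947, 0.2257]
eef_rot: [-180.0, -0.0, 110.8]
contact_force: [1.1, 0.6, -0.2]
gripper_width: 0.0825
```

```bash
python3 -m crank '[{"dx":27,"dy":47,"dz":0,"wx":0,"wy":0,"wz":-1.3,"hand":45},{"dx":26,"dy":47,"dz":0,"wx":0,"wy":0,"wz":-1.3,"hand":45},{"dx":25,"dy":48,"dz":0,"wx":0,"wy":0,"wz":-1.3,"hand":45},{"dx":23,"dy":49,"dz":0,"wx":0,"wy":0,"wz":-1.2,"hand":45},{"dx":23,"dy":49,"dz":0,"wx":0,"wy":0,"wz":-1.3,"hand":45},{"dx":22,"dy":50,"dz":0,"wx":0,"wy":0,"wz":-1.3,"hand":45},{"dx":20,"dy":50,"dz":0,"wx":0,"wy":0,"wz":-1.3,"hand":45},{"dx":49,"dy":29,"dz":3,"wx":0,"wy":0,"wz":-4.3,"hand":45},{"dx":48,"dy":32,"dz":3,"wx":0,"wy":0,"wz":-4.3,"hand":45}]'
python3 -m crank '[{"dx":44,"dy":35,"dz":3,"wx":0,"wy":0,"wz":-4.3,"hand":45},{"dx":42,"dy":39,"dz":3,"wx":0,"wy":0,"wz":-4.2,"hand":45},{"dx":39,"dy":42,"dz":3,"wx":0,"wy":0,"wz":-4.3,"hand":45},{"dx":36,"dy":45,"dz":3,"wx":0,"wy":0,"wz":-4.3,"hand":45},{"dx":32,"dy":47,"dz":3,"wx":0,"wy":0,"wz":-4.3,"hand":45},{"dx":26,"dy":37,"dz":10,"wx":0,"wy":0,"wz":-3.3,"hand":45},{"dx":24,"dy":37,"dz":10,"wx":0,"wy":0,"wz":-3.2,"hand":45},{"dx":22,"dy":40,"dz":10,"wx":0,"wy":0,"wz":-3.3,"hand":45},{"dx":19,"dy":40,"dz":10,"wx":0,"wy":0,"wz":-3.2,"hand":45},{"dx":0,"dy":0,"dz":0,"wx":0,"wy":0,"wz":0,"hand":45}]'
python3 plan.py 483,278.5,160,163; python3 -c "
from plant import *;print(get_state()['joints'])"
```

```text
time_s: 2.25
tcp_pos: [0.5006, -0.1834, 0.2203]
eef_rot: [-180.0, -0.0, 128.7]
contact_force: [0.6, 0.2, -0.4]
gripper_width: 0.0397
time_s: 3.5
tcp_pos: [0.4826, 0.281, 0.1646]
eef_rot: [-179.9, -0.0, 163.2]
contact_force: [-0.2, -0.4, 0.7]
gripper_width: 0.0395
err tilt [ 0.05  0.03 -0.  ]
{"dx": -1.1, "dy": -2.3, "dz": 4.6, "wx": 0, "wy": 0, "wz": 0.2, "hand": 99},  -> [483.  278.5 160. ] 163.0
[ 5.02920416e+01  1.25160807e+01 -1.91612018e+01 -4.16690260e-03
 -5.83822856e+01 -6.70912931e+01]
```

```bash
python3 -m crank '[{"dx":-1,"dy":-2,"dz":25,"wx":0,"wy":0,"wz":0,"hand":45},{"dx":0,"dy":0,"dz":0,"wx":0,"wy":0,"wz":0,"hand":45}]'
cat > shot.py <<'E'
import sys
from h import *
tag,S=sys.argv[1],5;o=[]
for n,(u,v) in(("scene",tuple(map(int,sys.argv[2].split(",")))),("top",tuple(map(int,sys.argv[3].split(","))))):
    im=optics.capture(n);o.append(cv2.resize(im[v-50:v+50,u-40:u+40],None,fx=S,fy=S,interpolation=cv2.INTER_CUBIC))
cv2.imwrite(f"pics/{tag}.png",np.hstack(o))
E
python3 shot.py a1 320,190 250,270
```

```text
time_s: 3.75
tcp_pos: [0.4826, 0.2751, 0.1393]
eef_rot: [-179.8, -0.1, 162.9]
contact_force: [-0.5, 0.2, 0.5]
gripper_width: 0.0393
```

View pics/a1.png

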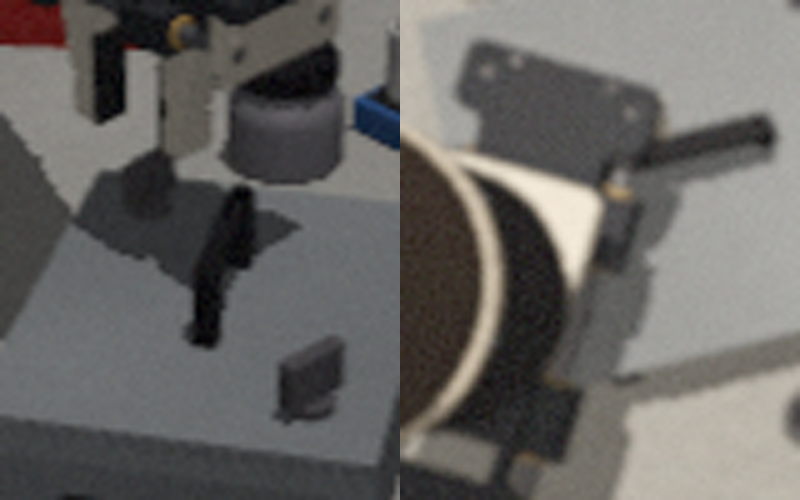

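The fingers straddle the near bar, which is at (148,185) in the left crop. The fingertips are at (100,110) and (185,150).

```bash
python3 plan.py 483,278.5,103,163
```

```text
err tilt [ 0.   -0.02  0.  ]
{"dx": 1.6, "dy": 2.1, "dz": 38.2, "wx": 0, "wy": 0, "wz": -0.0, "hand": 99},  -> [483.  278.5 103. ] 163.0
```

```bash
python3 -m crank '[{"dx":1.6,"dy":2,"dz":20,"wx":0,"wy":0,"wz":0,"hand":45},{"dx":0,"dy":0,"dz":10,"wx":0,"wy":0,"wz":0,"hand":45},{"dx":0,"dy":0,"dz":7,"wx":0,"wy":0,"wz":0,"hand":45},{"dx":0,"dy":0,"dz":0,"wx":0,"wy":0,"wz":0,"hand":45},{"dx":0,"dy":0,"dz":0,"wx":0,"wy":0,"wz":0,"hand":30}]' 20
python3 shot.py a2 320,190 250,270;python3 plan.py 483,278.5,103,163
```

```text
time_s: 4.47
tcp_pos: [0.4829, 0.279, 0.1041]
eef_rot: [180.0, 0.0, 163.0]
contact_force: [-0.2, 0.3, 0.8]
gripper_width: 0.0345
err tilt [-0.04 -0.02 -0.  ]
{"dx": -0.3, "dy": -0.5, "dz": 1.1, "wx": 0, "wy": 0, "wz": 0.0, "hand": 99},  -> [483.  278.5 103. ] 163.0
```

View pics/a2.png

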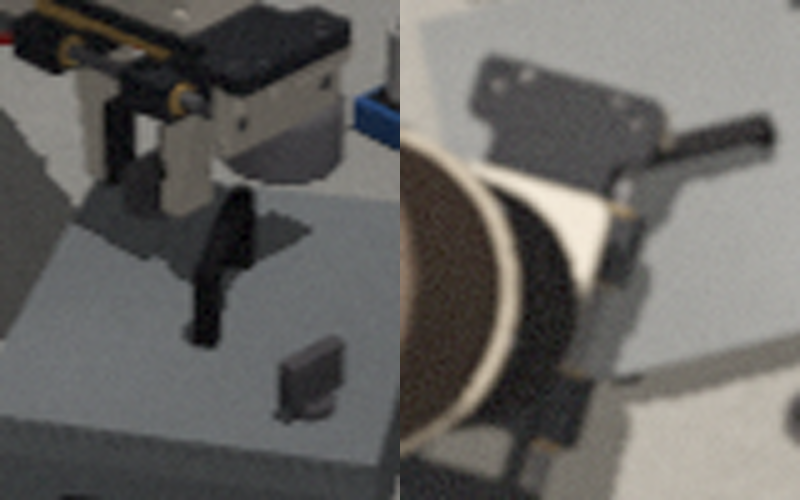

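The bar stands between the fingers, with its left part visible at (145,185), and there is no contact. Now I close gently.

```bash
python3 -m crank '[{"dx":0,"dy":0,"dz":1,"wx":0,"wy":0,"wz":0,"hand":0},{"dx":0,"dy":0,"dz":0,"wx":0,"wy":0,"wz":0,"hand":0},{"dx":0,"dy":0,"dz":0,"wx":0,"wy":0,"wz":0,"hand":0}]' 10
python3 -c "
from plant import *
s=get_state();print(s['moment'],s['tcp_pos'],s['eef_rot'])"; python3 shot.py a3 320,190 250,270
```

```text
time_s: 4.95
tcp_pos: [0.4826, 0.2789, 0.1027]
eef_rot: [180.0, 0.0, 163.0]
contact_force: [-0.1, -0.2, 0.7]
gripper_width: 0.0099
[0.09231255 0.11729431 0.07232535] [0.48263829 0.27891704 0.10265498] [1.79989272e+02 5.58030098e-03 1.63005141e+02]
```

View pics/a3.png

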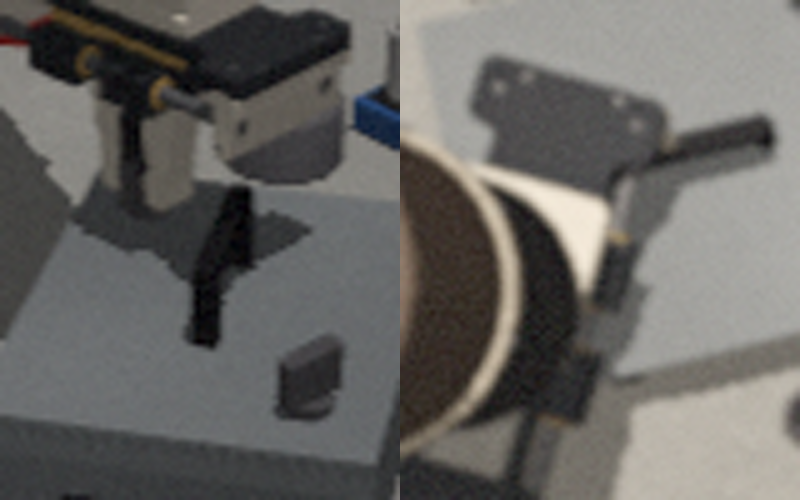

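The bar is gripped flat: the opening is 9.9 mm with almost no side force. Next I turn it anticlockwise and watch the force and moment.

```bash
cat > st.py <<'E'
from plant import *
import numpy as np
np.set_printoptions(precision=3,suppress=True)
s=get_state();print(s['time_s'],"M",s['moment'],"F",s['contact_force'],"p",s['tcp_pos'],s['eef_rot'],"j",s['joints'].round(1),"w",s['gripper_width'],"tq6",s['joint_torque'][5])
E
python3 -m crank '[{"dx":0,"dy":0,"dz":0,"wx":0,"wy":0,"wz":-5,"hand":0},{"dx":0,"dy":0,"dz":0,"wx":0,"wy":0,"wz":-10,"hand":0},{"dx":0,"dy":0,"dz":0,"wx":0,"wy":0,"wz":-10,"hand":0},{"dx":0,"dy":0,"dz":0,"wx":0,"wy":0,"wz":-10,"hand":0}]' 25; python3 st.py
```

```text
time_s: 5.55
tcp_pos: [0.4829, 0.2789, 0.1026]
eef_rot: [180.0, 0.0, -161.7]
contact_force: [1.7, -0.0, -0.7]
gripper_width: 0.0098
5.55 M [-0.012 -0.337 -0.064] F [ 1.692 -0.028 -0.662] p [0.483 0.279 0.103] [ 179.994    0.026 -161.681] j [ 50.1  16.1 -23.6   0.  -50.3 -31.8] w 0.00984808939333483 tq6 -2.2327977418899536
```

```bash
python3 -m crank '[{"dx":0,"dy":0,"dz":0,"wx":0,"wy":0,"wz":-10,"hand":0},{"dx":0,"dy":0,"dz":0,"wx":0,"wy":0,"wz":-10,"hand":0},{"dx":0,"dy":0,"dz":0,"wx":0,"wy":0,"wz":-10,"hand":0},{"dx":0,"dy":0,"dz":0,"wx":0,"wy":0,"wz":-10,"hand":0},{"dx":0,"dy":0,"dz":0,"wx":0,"wy":0,"wz":-10,"hand":0}]' 25; python3 st.py
python3 -m crank '[{"dx":0,"dy":0,"dz":0,"wx":0,"wy":0,"wz":-10,"hand":0},{"dx":0,"dy":0,"dz":0,"wx":0,"wy":0,"wz":-10,"hand":0},{"dx":0,"dy":0,"dz":0,"wx":0,"wy":0,"wz":-10,"hand":0},{"dx":0,"dy":0,"dz":0,"wx":0,"wy":0,"wz":-10,"hand":0},{"dx":0,"dy":0,"dz":0,"wx":0,"wy":0,"wz":-10,"hand":0},{"dx":0,"dy":0,"dz":0,"wx":0,"wy":0,"wz":-10,"hand":0},{"dx":0,"dy":0,"dz":0,"wx":0,"wy":0,"wz":-10,"hand":0},{"dx":0,"dy":0,"dz":0,"wx":0,"wy":0,"wz":-10,"hand":0},{"dx":0,"dy":0,"dz":0,"wx":0,"wy":0,"wz":-10,"hand":0}]' 25; python3 st.py
```

```text
time_s: 6.18
tcp_pos: [0.4829, 0.279, 0.1026]
eef_rot: [-180.0, 0.0, -111.7]
contact_force: [1.1, -0.1, -0.0]
gripper_width: 0.0097
6.175 M [ 0.108 -0.283 -0.019] F [ 1.138 -0.068 -0.008] p [0.483 0.279 0.103] [-179.981    0.03  -111.678] j [ 50.1  16.1 -23.6   0.  -50.3  18.2] w 0.009678715423941359 tq6 -2.232694923877716
time_s: 7.3
tcp_pos: [0.4826, 0.2793, 0.1026]
eef_rot: [-180.0, 0.0, -21.7]
contact_force: [-1.4, 1.3, -0.2]
gripper_width: 0.0098
7.3 M [ 0.631  0.439 -0.022] F [-1.377  1.345 -0.239] p [0.483 0.279 0.103] [-179.951    0.009  -21.684] j [ 50.2  16.1 -23.6  -0.  -50.3 108.2] w 0.009805115305328481 tq6 -2.2323109209537506
```

```bash
for i in 1; do python3 -m crank '[{"dx":0,"dy":0,"dz":0,"wx":0,"wy":0,"wz":-5,"hand":0},{"dx":0,"dy":0,"dz":0,"wx":0,"wy":0,"wz":-5,"hand":0},{"dx":0,"dy":0,"dz":0,"wx":0,"wy":0,"wz":-5,"hand":0},{"dx":0,"dy":0,"dz":0,"wx":0,"wy":0,"wz":-3,"hand":0}]' 25 >/dev/null; python3 st.py;done
python3 -m crank '[{"dx":0,"dy":0,"dz":0,"wx":0,"wy":0,"wz":-3,"hand":0},{"dx":0,"dy":0,"dz":0,"wx":0,"wy":0,"wz":-3,"hand":0}]' >/dev/null; python3 st.py
```

```text
7.8 M [ 0.761  0.603 -0.037] F [-1.689  1.825  1.161] p [0.482 0.279 0.103] [-179.952    0.003   -3.88 ] j [ 50.2  16.1 -23.6  -0.  -50.3 126. ] w 0.009938725523154036 tq6 -0.3949981927871704
8.05 M [ 0.754  0.697 -0.046] F [-2.24   2.12   0.043] p [0.482 0.279 0.103] [-179.95    -0.002    2.09 ] j [ 50.2  16.1 -23.6  -0.  -50.3 131.9] w 0.009865330598093499 tq6 -0.6263584457337856
```

```bash

python3 -m crank '[{"dx":0,"dy":0,"dz":0,"wx":0,"wy":0,"wz":-3,"hand":0},{"dx":0,"dy":0,"dz":0,"wx":0,"wy":0,"wz":-3,"hand":0}]' >/dev/null; python3 st.py
python3 -m crank '[{"dx":0,"dy":0,"dz":0,"wx":0,"wy":0,"wz":-3,"hand":0},{"dx":0,"dy":0,"dz":0,"wx":0,"wy":0,"wz":-2,"hand":0}]' >/dev/null; python3 st.py
```

```text
8.3 M [-0.07   0.63  -0.591] F [-2.101 -0.673  2.505] p [0.482 0.279 0.103] [180.     0.03   8.05] j [ 50.2  16.1 -23.6  -0.  -50.3 137.9] w 0.009800166659994025 tq6 -0.13713228050619364
8.55 M [ 0.775  1.272 -0.626] F [-3.162  3.     1.765] p [0.482 0.279 0.103] [-179.972    0.025   13.016] j [ 50.2  16.1 -23.6  -0.  -50.3 142.9] w 0.011485952357635729 tq6 0.3634973522275686
```

The moment jumped from -0.05 to -0.6 N m between tool yaw 2° and 8°, and the grip then began to slip. That is the dead stop, at about 3.6–3.7 rad. I ease off a little and release.

```bash

python3 -m crank '[{"dx":0,"dy":0,"dz":0,"wx":0,"wy":0,"wz":4,"hand":0},{"dx":0,"dy":0,"dz":0,"wx":0,"wy":0,"wz":0,"hand":0}]' >/dev/null; python3 st.py
python3 -m crank '[{"dx":0,"dy":0,"dz":0,"wx":0,"wy":0,"wz":0,"hand":45},{"dx":0,"dy":0,"dz":0,"wx":0,"wy":0,"wz":0,"hand":45},{"dx":0,"dy":0,"dz":-30,"wx":0,"wy":0,"wz":0,"hand":45},{"dx":0,"dy":0,"dz":-25,"wx":0,"wy":0,"wz":0,"hand":45}]' >/dev/null; python3 st.py
python3 plan.py 624,157.1,158,163
```

```text
8.8 M [ 0.522  1.503 -0.323] F [-3.686  2.185  2.869] p [0.482 0.279 0.103] [-179.988    0.025    9.015] j [ 50.2  16.1 -23.6  -0.  -50.3 138.9] w 0.010128378937348479 tq6 -0.22264350671321154
9.3 M [-0.078  0.002  0.012] F [-0.215 -0.137 -0.079] p [0.483 0.279 0.158] [179.962  -0.001   9.045] j [ 50.1  12.7 -19.8   0.  -57.5 138.9] w 0.0385222856393595 tq6 0.0021878535335417837
err tilt [-0.04  0.    0.  ]
{"dx": 8, "dy": 9, "dz": 0, "wx": 0, "wy": 0, "wz": -10.3, "hand": 99},{"dx": 6, "dy": 11, "dz": 0, "wx": 0, "wy": 0, "wz": -10.2, "hand": 99},{"dx": 4, "dy": 12, "dz": 0, "wx": 0, "wy": 0, "wz": -10.3, "hand": 99},{"dx": 2, "dy": 12, "dz": 0, "wx": 0, "wy": 0, "wz": -10.3, "hand": 99},{"dx": 0, "dy": 13, "dz": 0, "wx": 0, "wy": 0, "wz": -10.2, "hand": 99},{"dx": -2, "dy": 12, "dz": 0, "wx": 0, "wy": 0, "wz": -10.3, "hand": 99},{"dx": -5, "dy": 11, "dz": 0, "wx": 0, "wy": 0, "wz": -10.2, "hand": 99},{"dx": -6, "dy": 11, "dz": 0, "wx": 0, "wy": 0, "wz": -10.3, "hand": 99},{"dx": -9, "dy": 9, "dz": 0, "wx": 0, "wy": 0, "wz": -10.3, "hand": 99},{"dx": -9, "dy": 8, "dz": 0, "wx": 0, "wy": 0, "wz": -10.2, "hand": 99},{"dx": -11, "dy": 6, "dz": 0, "wx": 0, "wy": 0, "wz": -10.3, "hand": 99},{"dx": -12, "dy": 3, "dz": 0, "wx": 0, "wy": 0, "wz": -10.3, "hand": 99},{"dx": -13, "dy": 2, "dz": 0, "wx": 0, "wy": 0, "wz": -10.2, "hand": 99},{"dx": -12, "dy": -1, "dz": 0, "wx": 0, "wy": 0, "wz": -10.3, "hand": 99},{"dx": -12.0, "dy": -2.8, "dz": 0.2, "wx": 0, "wy": 0, "wz": -10.3, "hand": 99},  -> [624.  157.1 158. ] 163.0
```

```bash
sed -i 's/dy=(ty-y+180)%360-180/dy=ty-y/' plan.py; python3 plan.py 624,157.1,158,-197 | sed 's/"wx": 0, "wy": 0, //g; s/, "hand": 99//g'; python3 - <<'E'
from h import *
im=optics.capture("top");cv2.imwrite("pics/t2.png",im)
im=optics.capture("scene");cv2.imwrite("pics/s2.png",cv2.resize(im[130:280,220:420],None,fx=4,fy=4,interpolation=2))
E
```

```text
err tilt [-0.04  0.    0.  ]
{"dx": 6, "dy": 7, "dz": 0, "wz": 10.3},{"dx": 7, "dy": 6, "dz": 0, "wz": 10.3},{"dx": 8, "dy": 5, "dz": 0, "wz": 10.3},{"dx": 9, "dy": 2, "dz": 0, "wz": 10.3},{"dx": 9, "dy": 2, "dz": 0, "wz": 10.3},{"dx": 10, "dy": -1, "dz": 0, "wz": 10.3},{"dx": 9, "dy": -1, "dz": 0, "wz": 10.3},{"dx": 8, "dy": -4, "dz": 0, "wz": 10.3},{"dx": 8, "dy": -5, "dz": 0, "wz": 10.3},{"dx": 7, "dy": -6, "dz": 0, "wz": 10.3},{"dx": 6, "dy": -8, "dz": 0, "wz": 10.3},{"dx": 4, "dy": -8, "dz": 0, "wz": 10.3},{"dx": 2, "dy": -9, "dz": 0, "wz": 10.3},{"dx": 1, "dy": -9, "dz": 0, "wz": 10.3},{"dx": -1, "dy": -10, "dz": 0, "wz": 10.3},{"dx": -2, "dy": -9, "dz": 0, "wz": 10.3},{"dx": -4, "dy": -8, "dz": 0, "wz": 10.3},{"dx": -5, "dy": -8, "dz": 0, "wz": 10.3},{"dx": -7, "dy": -6, "dz": 0, "wz": 10.3},{"dx": -7.5, "dy": -5.6, "dz": 0.2, "wz": 10.3},  -> [624.  157.1 158. ] -197.0
```

View pics/s2.png

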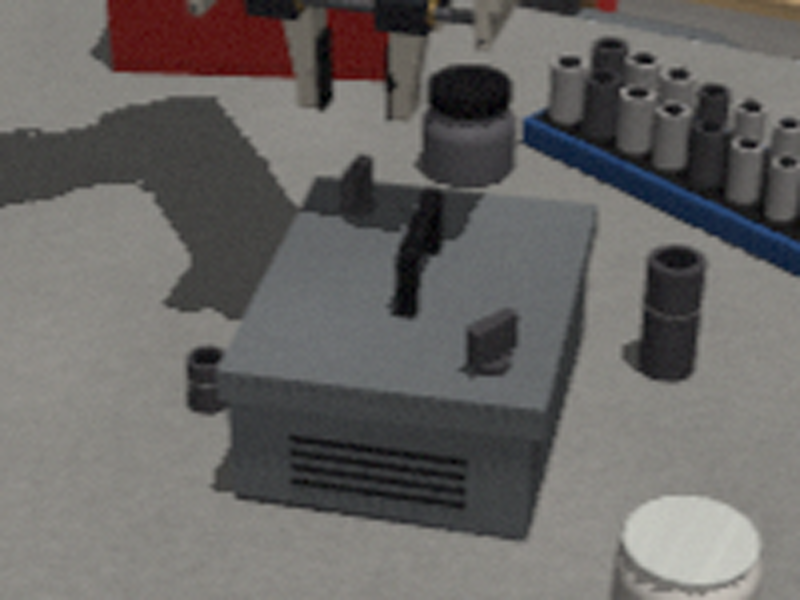

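The near bar at (357,188) has turned to its new direction, and the cover is still seated. I go to the far screw, unwinding the wrist on the way.

```bash
python3 -m crank '[{"dx":6,"dy":7,"dz":0,"wx":0,"wy":0,"wz":10.3,"hand":45},{"dx":7,"dy":6,"dz":0,"wx":0,"wy":0,"wz":10.3,"hand":45},{"dx":8,"dy":5,"dz":0,"wx":0,"wy":0,"wz":10.3,"hand":45},{"dx":9,"dy":2,"dz":0,"wx":0,"wy":0,"wz":10.3,"hand":45},{"dx":9,"dy":2,"dz":0,"wx":0,"wy":0,"wz":10.3,"hand":45},{"dx":10,"dy":-1,"dz":0,"wx":0,"wy":0,"wz":10.3,"hand":45},{"dx":9,"dy":-1,"dz":0,"wx":0,"wy":0,"wz":10.3,"hand":45},{"dx":8,"dy":-4,"dz":0,"wx":0,"wy":0,"wz":10.3,"hand":45},{"dx":8,"dy":-5,"dz":0,"wx":0,"wy":0,"wz":10.3,"hand":45},{"dx":7,"dy":-6,"dz":0,"wx":0,"wy":0,"wz":10.3,"hand":45}]'
python3 -m crank '[{"dx":6,"dy":-8,"dz":0,"wx":0,"wy":0,"wz":10.3,"hand":45},{"dx":4,"dy":-8,"dz":0,"wx":0,"wy":0,"wz":10.3,"hand":45},{"dx":2,"dy":-9,"dz":0,"wx":0,"wy":0,"wz":10.3,"hand":45},{"dx":1,"dy":-9,"dz":0,"wx":0,"wy":0,"wz":10.3,"hand":45},{"dx":-1,"dy":-10,"dz":0,"wx":0,"wy":0,"wz":10.3,"hand":45},{"dx":-2,"dy":-9,"dz":0,"wx":0,"wy":0,"wz":10.3,"hand":45},{"dx":-4,"dy":-8,"dz":0,"wx":0,"wy":0,"wz":10.3,"hand":45},{"dx":-5,"dy":-8,"dz":0,"wx":0,"wy":0,"wz":10.3,"hand":45},{"dx":-7,"dy":-6,"dz":0,"wx":0,"wy":0,"wz":10.3,"hand":45},{"dx":-7.5,"dy":-5.6,"dz":0,"wx":0,"wy":0,"wz":10.3,"hand":45}]'
python3 -m crank '[{"dx":0,"dy":0,"dz":0,"wx":0,"wy":0,"wz":0,"hand":45}]' >/dev/null
python3 st.py; python3 plan.py 624,157.1,103,163;python3 shot.py a4 345,200 295,225
```

```text
time_s: 10.65
tcp_pos: [0.5529, 0.2175, 0.1569]
eef_rot: [180.0, -0.0, -94.3]
contact_force: [-0.5, 0.6, 0.1]
gripper_width: 0.0396
time_s: 11.9
tcp_pos: [0.6237, 0.1567, 0.1567]
eef_rot: [-180.0, -0.0, 162.7]
contact_force: [-0.7, 0.8, -0.1]
gripper_width: 0.0393
12.025 M [ 0.074  0.07  -0.032] F [0.078 0.331 0.054] p [0.624 0.157 0.157] [-179.951   -0.036  163.042] j [ 31.5  20.5  -9.    0.  -60.6 -48.4] w 0.039404813841195534 tq6 -1.4263080060482025
err tilt [ 0.05  0.04 -0.  ]
{"dx": -0.2, "dy": 0.6, "dz": 53.7, "wx": 0, "wy": 0, "wz": 0.0, "hand": 99},  -> [624.  157.1 103. ] 163.0
```

View pics/a4.png

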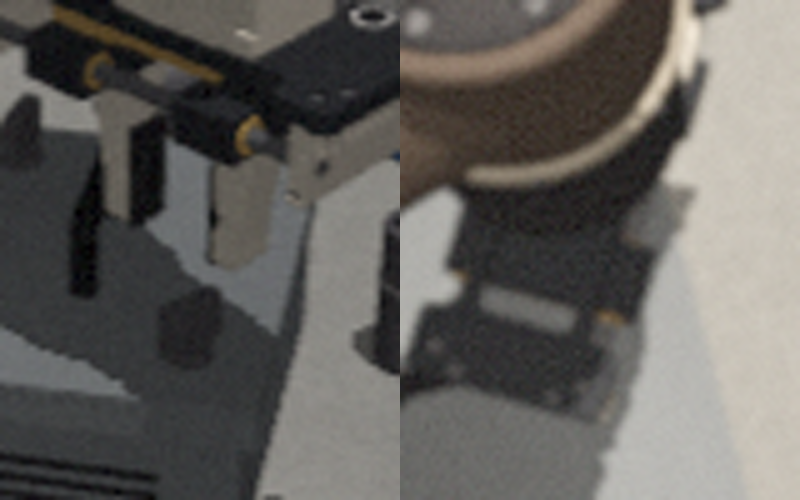

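The far bar at (190,325) lies below the midpoint between the fingertips, at about (180,240). I descend and grip.

```bash
python3 -m crank '[{"dx":0,"dy":0.5,"dz":25,"wx":0,"wy":0,"wz":0,"hand":45},{"dx":0,"dy":0,"dz":20,"wx":0,"wy":0,"wz":0,"hand":45},{"dx":0,"dy":0,"dz":8.5,"wx":0,"wy":0,"wz":0,"hand":45},{"dx":0,"dy":0,"dz":0,"wx":0,"wy":0,"wz":0,"hand":45}]' ; python3 st.py
python3 -m crank '[{"dx":0,"dy":0,"dz":0,"wx":0,"wy":0,"wz":0,"hand":0},{"dx":0,"dy":0,"dz":0,"wx":0,"wy":0,"wz":0,"hand":0},{"dx":0,"dy":0,"dz":0,"wx":0,"wy":0,"wz":0,"hand":0},{"dx":0,"dy":0,"dz":0,"wx":0,"wy":0,"wz":0,"hand":0}]' 10 >/dev/null; python3 st.py
```

```text
time_s: 12.62
tcp_pos: [0.6235, 0.1577, 0.1037]
eef_rot: [-180.0, -0.0, 163.1]
contact_force: [-0.7, 0.6, -0.1]
gripper_width: 0.0391
12.625 M [ 0.01   0.052 -0.008] F [-0.684  0.628 -0.126] p [0.623 0.158 0.104] [-179.954   -0.035  163.096] j [ 31.6  23.2 -12.4   0.  -54.5 -48.5] w 0.0391406503932035 tq6 0.03215438802726567
13.125 M [-0.458 -0.548 -0.067] F [ 1.444 -1.595  1.216] p [0.624 0.158 0.105] [179.972   0.064 163.004] j [ 31.5  23.2 -12.3   0.  -54.4 -48.5] w 0.00968618518320307 tq6 0.07105583092197776
```

```bash
python3 -m crank '[{"dx":0,"dy":0,"dz":0,"wx":0,"wy":0,"wz":-5,"hand":0},{"dx":0,"dy":0,"dz":0,"wx":0,"wy":0,"wz":-10,"hand":0},{"dx":0,"dy":0,"dz":0,"wx":0,"wy":0,"wz":-10,"hand":0},{"dx":0,"dy":0,"dz":0,"wx":0,"wy":0,"wz":-10,"hand":0},{"dx":0,"dy":0,"dz":0,"wx":0,"wy":0,"wz":-10,"hand":0},{"dx":0,"dy":0,"dz":0,"wx":0,"wy":0,"wz":-10,"hand":0},{"dx":0,"dy":0,"dz":0,"wx":0,"wy":0,"wz":-10,"hand":0},{"dx":0,"dy":0,"dz":0,"wx":0,"wy":0,"wz":-10,"hand":0}]' 25 >/dev/null; python3 st.py
python3 -m crank '[{"dx":0,"dy":0,"dz":0,"wx":0,"wy":0,"wz":-10,"hand":0},{"dx":0,"dy":0,"dz":0,"wx":0,"wy":0,"wz":-10,"hand":0},{"dx":0,"dy":0,"dz":0,"wx":0,"wy":0,"wz":-10,"hand":0},{"dx":0,"dy":0,"dz":0,"wx":0,"wy":0,"wz":-10,"hand":0},{"dx":0,"dy":0,"dz":0,"wx":0,"wy":0,"wz":-10,"hand":0},{"dx":0,"dy":0,"dz":0,"wx":0,"wy":0,"wz":-10,"hand":0},{"dx":0,"dy":0,"dz":0,"wx":0,"wy":0,"wz":-10,"hand":0},{"dx":0,"dy":0,"dz":0,"wx":0,"wy":0,"wz":-10,"hand":0},{"dx":0,"dy":0,"dz":0,"wx":0,"wy":0,"wz":-10,"hand":0}]' 25 >/dev/null; python3 st.py
python3 -m crank '[{"dx":0,"dy":0,"dz":0,"wx":0,"wy":0,"wz":-6,"hand":0},{"dx":0,"dy":0,"dz":0,"wx":0,"wy":0,"wz":-6,"hand":0},{"dx":0,"dy":0,"dz":0,"wx":0,"wy":0,"wz":-4,"hand":0}]' 25 >/dev/null; python3 st.py
```

```text
14.125 M [ 0.329 -0.791 -0.046] F [2.178 0.528 0.249] p [0.625 0.158 0.105] [-179.932    0.108 -121.668] j [ 31.5  23.2 -12.3   0.  -54.4  26.8] w 0.010016754082704327 tq6 -2.229815572500229
15.25 M [ 1.226  0.59  -0.061] F [-0.76  4.32  2.6 ] p [0.624 0.159 0.105] [-179.885   -0.009  -31.658] j [ 31.6  23.2 -12.3  -0.1 -54.4 116.8] w 0.009704065230328957 tq6 -2.228115051984787
15.625 M [ 1.197  0.916 -0.021] F [-2.755  3.326  2.749] p [0.624 0.159 0.105] [-179.918   -0.005  -15.83 ] j [ 31.6  23.2 -12.3  -0.1 -54.4 132.6] w 0.009714148208136505 tq6 -0.6185722723603249
```

```bash

python3 -m crank '[{"dx":0,"dy":0,"dz":0,"wx":0,"wy":0,"wz":-3,"hand":0},{"dx":0,"dy":0,"dz":0,"wx":0,"wy":0,"wz":-3,"hand":0}]' >/dev/null; python3 st.py
python3 -m crank '[{"dx":0,"dy":0,"dz":0,"wx":0,"wy":0,"wz":-3,"hand":0},{"dx":0,"dy":0,"dz":0,"wx":0,"wy":0,"wz":-3,"hand":0}]' >/dev/null; python3 st.py
python3 -m crank '[{"dx":0,"dy":0,"dz":0,"wx":0,"wy":0,"wz":-3,"hand":0}]' >/dev/null; python3 st.py
```

```text
15.875 M [ 1.102  1.111 -0.062] F [-2.658  3.145  2.441] p [0.624 0.159 0.105] [-179.926   -0.006   -9.891] j [ 31.6  23.2 -12.3  -0.1 -54.5 138.6] w 0.009551002727031811 tq6 -0.616737361997366
16.125 M [ 1.101  1.259 -0.048] F [-3.595  3.164  4.324] p [0.623 0.159 0.105] [-179.937    0.001   -3.89 ] j [ 31.6  23.2 -12.3  -0.1 -54.5 144.6] w 0.009847790584996576 tq6 -0.6207598932087421
16.25 M [ 0.996  1.341 -0.032] F [-3.298  2.806  4.108] p [0.623 0.158 0.105] [-179.94     0.004   -0.893] j [ 31.6  23.2 -12.3  -0.1 -54.5 147.6] w 0.009440763153108142 tq6 -0.6206700392067432
```

```bash

python3 -m crank '[{"dx":0,"dy":0,"dz":0,"wx":0,"wy":0,"wz":-3,"hand":0},{"dx":0,"dy":0,"dz":0,"wx":0,"wy":0,"wz":-3,"hand":0}]' >/dev/null; python3 st.py
python3 -m crank '[{"dx":0,"dy":0,"dz":0,"wx":0,"wy":0,"wz":-3,"hand":0}]' >/dev/null; python3 st.py
python3 -m crank '[{"dx":0,"dy":0,"dz":0,"wx":0,"wy":0,"wz":-3,"hand":0}]' >/dev/null; python3 st.py
```

```text
16.5 M [ 0.965  1.411 -0.058] F [-3.667  3.011  4.521] p [0.623 0.158 0.105] [-179.945    0.011    5.105] j [ 31.6  23.2 -12.3  -0.1 -54.5 153.6] w 0.009929588197188484 tq6 -0.6205813586711884
16.625 M [ 0.962  1.439 -0.069] F [-4.326  2.509  5.164] p [0.623 0.158 0.105] [-179.947    0.015    8.105] j [ 31.6  23.2 -12.3  -0.1 -54.5 156.6] w 0.0097804351129708 tq6 -0.6205535307526588
16.75 M [ 0.891  1.508 -0.062] F [-4.825  3.175  4.174] p [0.623 0.158 0.105] [-179.949    0.017   11.106] j [ 31.6  23.1 -12.4  -0.1 -54.5 159.6] w 0.009815699514911206 tq6 -0.6206252798438072
```

```bash

python3 -m crank '[{"dx":0,"dy":0,"dz":0,"wx":0,"wy":0,"wz":-3,"hand":0}]' >/dev/null; python3 st.py
python3 -m crank '[{"dx":0,"dy":0,"dz":0,"wx":0,"wy":0,"wz":-3,"hand":0}]' >/dev/null; python3 st.py
python3 -m crank '[{"dx":0,"dy":0,"dz":0,"wx":0,"wy":0,"wz":-3,"hand":0}]' >/dev/null; python3 st.py
```

```text
16.875 M [ 0.793  1.561 -0.058] F [-3.669  2.573  4.769] p [0.623 0.158 0.105] [-179.95     0.017   14.104] j [ 31.6  23.1 -12.4  -0.1 -54.5 162.6] w 0.009639901113900813 tq6 -0.6206551752984524
17.0 M [ 0.763  1.555 -0.126] F [-4.178  3.063  5.64 ] p [0.623 0.158 0.105] [-179.953    0.022   17.103] j [ 31.6  23.1 -12.4  -0.1 -54.5 165.6] w 0.009898796293530363 tq6 -0.6207447499036789
17.125 M [ 0.733  1.684 -0.054] F [-4.481  2.247  4.056] p [0.623 0.158 0.105] [-179.954    0.026   20.102] j [ 31.6  23.1 -12.4  -0.1 -54.5 168.6] w 0.009721180875764818 tq6 -0.6208088435232639
```

There is no stop yet, and the wrist is near its range limit. I regrip half a turn back.

```bash

python3 -m crank '[{"dx":0,"dy":0,"dz":0,"wx":0,"wy":0,"wz":0,"hand":45},{"dx":0,"dy":0,"dz":0,"wx":0,"wy":0,"wz":0,"hand":45},{"dx":0,"dy":0,"dz":-30,"wx":0,"wy":0,"wz":5,"hand":45},{"dx":0,"dy":0,"dz":0,"wx":0,"wy":0,"wz":10,"hand":45},{"dx":0,"dy":0,"dz":0,"wx":0,"wy":0,"wz":10,"hand":45},{"dx":0,"dy":0,"dz":0,"wx":0,"wy":0,"wz":10,"hand":45},{"dx":0,"dy":0,"dz":0,"wx":0,"wy":0,"wz":10,"hand":45},{"dx":0,"dy":0,"dz":0,"wx":0,"wy":0,"wz":10,"hand":45},{"dx":0,"dy":0,"dz":0,"wx":0,"wy":0,"wz":10,"hand":45},{"dx":0,"dy":0,"dz":0,"wx":0,"wy":0,"wz":10,"hand":45}]' >/dev/null; python3 st.py
python3 -m crank '[{"dx":0,"dy":0,"dz":0,"wx":0,"wy":0,"wz":10,"hand":45},{"dx":0,"dy":0,"dz":0,"wx":0,"wy":0,"wz":10,"hand":45},{"dx":0,"dy":0,"dz":0,"wx":0,"wy":0,"wz":10,"hand":45},{"dx":0,"dy":0,"dz":0,"wx":0,"wy":0,"wz":10,"hand":45},{"dx":0,"dy":0,"dz":0,"wx":0,"wy":0,"wz":10,"hand":45},{"dx":0,"dy":0,"dz":0,"wx":0,"wy":0,"wz":10,"hand":45},{"dx":0,"dy":0,"dz":0,"wx":0,"wy":0,"wz":10,"hand":45},{"dx":0,"dy":0,"dz":0,"wx":0,"wy":0,"wz":10,"hand":45},{"dx":0,"dy":0,"dz":0,"wx":0,"wy":0,"wz":10,"hand":45},{"dx":0,"dy":0,"dz":0,"wx":0,"wy":0,"wz":10,"hand":45}]' >/dev/null
python3 -m crank '[{"dx":0,"dy":0,"dz":0,"wx":0,"wy":0,"wz":5,"hand":45}]' >/dev/null; python3 st.py;  python3 plan.py 623.2,158.3,103,-160
```

```text
18.375 M [-0.108  0.146 -0.015] F [ 0.641 -0.361  0.468] p [0.624 0.158 0.134] [179.99   -0.002 -55.394] j [ 31.5  21.6 -10.5   0.  -57.9  93.1] w 0.03957916082666139 tq6 2.3074105381965637
19.75 M [ 0.051  0.11  -0.006] F [ 0.427 -0.246 -0.166] p [0.624 0.158 0.134] [-179.994   -0.008 -160.295] j [ 31.5  21.6 -10.5   0.  -57.9 -11.8] w 0.039590997847612636 tq6 0.5734395794570446
err tilt [ 0.01  0.01 -0.  ]
{"dx": 0.3, "dy": 0.9, "dz": 30.9, "wx": 0, "wy": 0, "wz": -0.3, "hand": 99},  -> [623.2 158.3 103. ] -160.0
```

```bash

python3 -m crank '[{"dx":0,"dy":0.5,"dz":20,"wx":0,"wy":0,"wz":0,"hand":45},{"dx":0,"dy":0,"dz":10.5,"wx":0,"wy":0,"wz":0,"hand":45},{"dx":0,"dy":0,"dz":0,"wx":0,"wy":0,"wz":0,"hand":0},{"dx":0,"dy":0,"dz":0,"wx":0,"wy":0,"wz":0,"hand":0},{"dx":0,"dy":0,"dz":0,"wx":0,"wy":0,"wz":0,"hand":0},{"dx":0,"dy":0,"dz":0,"wx":0,"wy":0,"wz":0,"hand":0}]' 25 >/dev/null; python3 st.py
python3 -m crank '[{"dx":0,"dy":0,"dz":0,"wx":0,"wy":0,"wz":-3,"hand":0}]' >/dev/null; python3 st.py
python3 -m crank '[{"dx":0,"dy":0,"dz":0,"wx":0,"wy":0,"wz":-3,"hand":0}]' >/dev/null; python3 st.py
python3 -m crank '[{"dx":0,"dy":0,"dz":0,"wx":0,"wy":0,"wz":-3,"hand":0}]' >/dev/null; python3 st.py
```

```text
20.5 M [ 0.045  0.554 -0.046] F [-1.063 -0.415  2.403] p [0.624 0.158 0.104] [ 179.996    0.031 -159.998] j [ 31.6  23.2 -12.4   0.  -54.4 -11.6] w 0.009987046300718687 tq6 -0.008671139949001372
20.625 M [ 0.2    0.349 -0.355] F [-1.029  0.654  1.838] p [0.624 0.158 0.104] [ 179.996    0.03  -156.955] j [ 31.6  23.2 -12.4   0.  -54.4  -8.5] w 0.00997288343552363 tq6 -0.7048911228775978
20.75 M [ 0.084 -0.228 -0.567] F [ 0.627 -0.244  1.837] p [0.624 0.158 0.104] [ 179.986    0.05  -153.955] j [ 31.6  23.2 -12.4  -0.  -54.4  -5.5] w 0.010452504185122712 tq6 -0.08786448044702411
20.875 M [ 0.352 -0.148 -0.651] F [1.094 0.961 0.656] p [0.624 0.158 0.104] [ 179.985    0.073 -150.965] j [ 31.6  23.2 -12.4  -0.  -54.4  -2.5] w 0.011466766990240594 tq6 -0.049054836854338646
```

The moment reached -0.65 N m at yaw -157° and beyond, so the second stop is at about 3.9 rad. I ease off, release, and go to the handle.

```bash

python3 -m crank '[{"dx":0,"dy":0,"dz":0,"wx":0,"wy":0,"wz":3.5,"hand":0},{"dx":0,"dy":0,"dz":0,"wx":0,"wy":0,"wz":0,"hand":0}]' >/dev/null; python3 st.py
python3 -m crank '[{"dx":0,"dy":0,"dz":0,"wx":0,"wy":0,"wz":0,"hand":45},{"dx":0,"dy":0,"dz":0,"wx":0,"wy":0,"wz":0,"hand":45},{"dx":0,"dy":0,"dz":-30,"wx":0,"wy":0,"wz":0,"hand":45},{"dx":0,"dy":0,"dz":-30,"wx":0,"wy":0,"wz":0,"hand":45},{"dx":0,"dy":0,"dz":0,"wx":0,"wy":0,"wz":0,"hand":45}]' >/dev/null; python3 st.py; python3 plan.py 553,218,165,-166.9
python3 shot.py a5 325,195 268,250
```

```text
21.125 M [ 0.406  0.113 -0.365] F [-0.449  1.108  2.371] p [0.624 0.158 0.104] [ 179.987    0.075 -154.509] j [ 31.6  23.2 -12.4  -0.  -54.4  -6.1] w 0.010163924307222556 tq6 -0.11524201836436987
21.75 M [-0.046  0.135 -0.003] F [-0.412 -0.895  0.208] p [0.625 0.159 0.166] [-179.986    0.259 -154.449] j [ 31.6  20.   -8.3   0.  -61.4  -6. ] w 0.03933899482104033 tq6 -0.011423960386309773
err tilt [ 0.01 -0.26  0.  ]
{"dx": 20, "dy": 42, "dz": 1, "wx": 0, "wy": 0, "wz": 6.2, "hand": 99},{"dx": 23.8, "dy": 40.2, "dz": 0.3, "wx": 0, "wy": 0, "wz": 6.3, "hand": 99},  -> [553. 218. 165.] -166.9
```

View pics/a5.png

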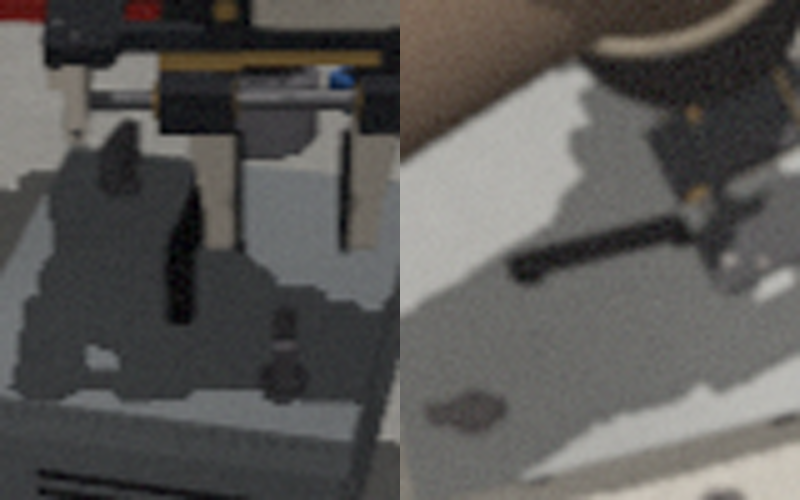

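Both bars have turned, to (120,160) and (285,345) in the left crop, and the cover is seated. Next is the handle.

```bash

python3 -m crank '[{"dx":20,"dy":42,"dz":0,"wx":0,"wy":0,"wz":6.2,"hand":45},{"dx":24,"dy":40,"dz":0,"wx":0,"wy":0,"wz":6.3,"hand":45},{"dx":0,"dy":0,"dz":0,"wx":0,"wy":0,"wz":0,"hand":45},{"dx":0,"dy":0,"dz":0,"wx":0,"wy":0,"wz":0,"hand":45}]' >/dev/null; python3 st.py; python3 plan.py 553,218,108,-166.9
python3 shot.py a6 325,195 268,250
```

```text
22.35 M [0.011 0.115 0.001] F [ 0.661  0.306 -1.349] p [0.551 0.217 0.163] [-179.967   -0.059 -166.9  ] j [ 40.4  15.7 -15.1   0.  -59.3 -27.3] w 0.039748963492822136 tq6 -0.08763700956478715
err tilt [ 0.03  0.06 -0.  ]
{"dx": -1.8, "dy": 0.4, "dz": 54.9, "wx": 0, "wy": 0, "wz": -0.0, "hand": 99},  -> [553. 218. 108.] -166.9
```

View pics/a6.png

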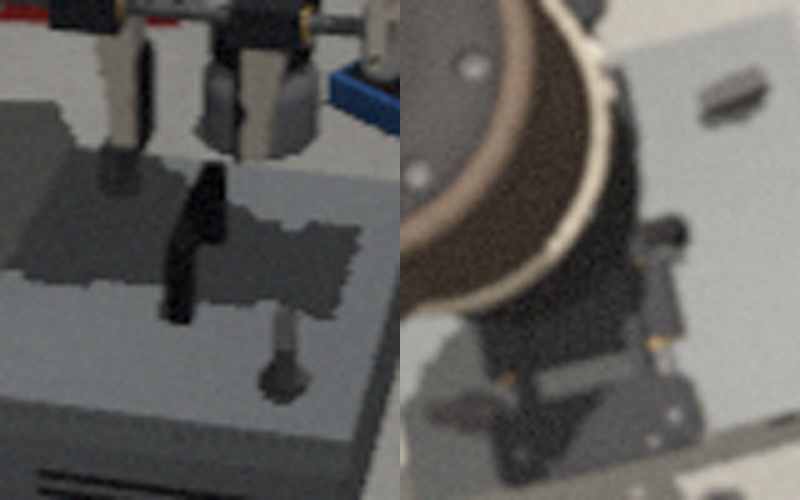

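The handle at (195,240) lies between the fingertips at (130,150) and (260,150). I descend and grip.

```bash

python3 -m crank '[{"dx":-1.8,"dy":0.4,"dz":20,"wx":0,"wy":0,"wz":0,"hand":45},{"dx":0,"dy":0,"dz":20,"wx":0,"wy":0,"wz":0,"hand":45},{"dx":0,"dy":0,"dz":15,"wx":0,"wy":0,"wz":0,"hand":45},{"dx":0,"dy":0,"dz":0,"wx":0,"wy":0,"wz":0,"hand":45}]' >/dev/null; python3 st.py
python3 -m crank '[{"dx":0,"dy":0,"dz":0,"wx":0,"wy":0,"wz":0,"hand":0},{"dx":0,"dy":0,"dz":0,"wx":0,"wy":0,"wz":0,"hand":0},{"dx":0,"dy":0,"dz":0,"wx":0,"wy":0,"wz":0,"hand":0},{"dx":0,"dy":0,"dz":0,"wx":0,"wy":0,"wz":0,"hand":0}]' 15 >/dev/null; python3 st.py
```

```text
22.95 M [0.022 0.098 0.011] F [0.422 1.042 0.672] p [0.553 0.217 0.107] [-179.934   -0.142 -167.047] j [ 40.3  19.  -18.6  -0.  -52.6 -27.3] w 0.03966506218131666 tq6 0.008247627702075988
23.45 M [0.119 0.514 0.067] F [-1.283  0.323  2.283] p [0.553 0.218 0.109] [ 179.986    0.036 -166.982] j [ 40.3  18.8 -18.5   0.  -52.6 -27.3] w 0.011703820255505992 tq6 -0.13001364190131426
```

Gripped at 11.7 mm. I raise the force and lift slowly, watching the wrist force for a snag.

```bash

python3 -m crank '[{"dx":0,"dy":0,"dz":0,"wx":0,"wy":0,"wz":0,"hand":0},{"dx":0,"dy":0,"dz":0,"wx":0,"wy":0,"wz":0,"hand":0},{"dx":0,"dy":0,"dz":-3,"wx":0,"wy":0,"wz":0,"hand":0},{"dx":0,"dy":0,"dz":0,"wx":0,"wy":0,"wz":0,"hand":0}]' 55 >/dev/null; python3 st.py
python3 -m crank '[{"dx":0,"dy":0,"dz":-4,"wx":0,"wy":0,"wz":0,"hand":0},{"dx":0,"dy":0,"dz":-6,"wx":0,"wy":0,"wz":0,"hand":0},{"dx":0,"dy":0,"dz":0,"wx":0,"wy":0,"wz":0,"hand":0}]' >/dev/null; python3 st.py; python3 shot.py a7 325,195 268,250
```

```text
23.95 M [-0.012  0.094  0.018] F [-0.086 -0.413 -3.692] p [0.553 0.218 0.111] [-179.988   -0.074 -167.025] j [ 40.3  18.7 -18.4  -0.  -53.  -27.3] w 0.011501284086184588 tq6 0.000871728734637145
24.325 M [ 0.049  0.137 -0.026] F [ 0.084  0.859 -5.684] p [0.554 0.218 0.122] [ 179.975    0.065 -166.999] j [ 40.3  18.  -17.7   0.  -54.2 -27.3] w 0.011294239898453226 tq6 4.105567427359347e-05
```

View pics/a7.png

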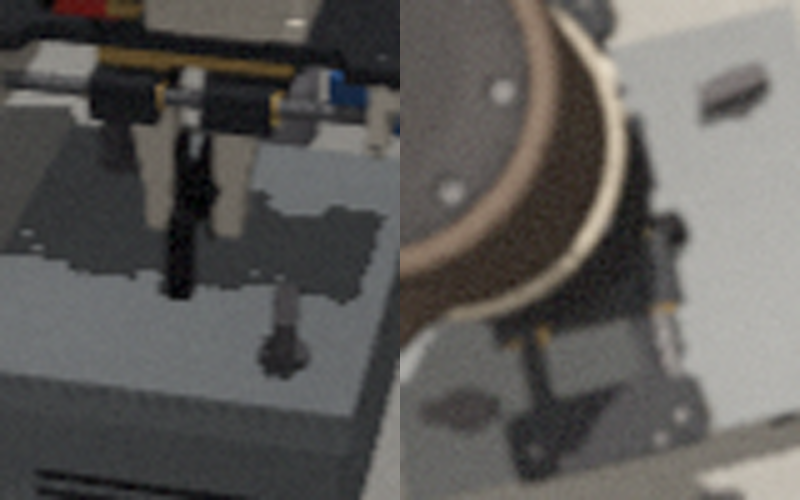

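The cover lifts freely and level, with 5.7 N on the wrist (about 0.58 kg). I keep lifting.

```bash

python3 -m crank '[{"dx":0,"dy":0,"dz":-10,"wx":0,"wy":0,"wz":0,"hand":0},{"dx":0,"dy":0,"dz":-15,"wx":0,"wy":0,"wz":0,"hand":0},{"dx":0,"dy":0,"dz":-20,"wx":0,"wy":0,"wz":0,"hand":0},{"dx":0,"dy":0,"dz":-20,"wx":0,"wy":0,"wz":0,"hand":0},{"dx":0,"dy":0,"dz":-15,"wx":0,"wy":0,"wz":0,"hand":0},{"dx":0,"dy":0,"dz":-8,"wx":0,"wy":0,"wz":0,"hand":0},{"dx":0,"dy":0,"dz":0,"wx":0,"wy":0,"wz":0,"hand":0}]' >/dev/null; python3 st.py; python3 plan.py 519,-193.5,208,-166.2 | tail -1
python3 - <<'E'
from h import *
a=optics.capture("scene");b=optics.capture("top");cv2.imwrite("pics/a8.png",np.hstack([cv2.resize(a,(400,300)),cv2.resize(b,(400,300))]))
E
```

```text
25.3 M [ 0.041  0.149 -0.002] F [ 0.72  -0.414 -5.176] p [0.553 0.218 0.21 ] [ 179.971    0.046 -167.006] j [ 40.3  13.7 -11.2  -0.  -65.  -27.3] w 0.011736431460353823 tq6 0.0008839559995976742
{"dx": 16, "dy": -49, "dz": 0, "wx": 0, "wy": 0, "wz": -0.1, "hand": 99},{"dx": 16, "dy": -49, "dz": 1, "wx": 0, "wy": 0, "wz": -0.1, "hand": 99},{"dx": 16, "dy": -49, "dz": 0, "wx": 0, "wy": 0, "wz": -0.1, "hand": 99},{"dx": 16, "dy": -50, "dz": 0, "wx": 0, "wy": 0, "wz": -0.1, "hand": 99},{"dx": 16, "dy": -49, "dz": 0, "wx": 0, "wy": 0, "wz": -0.1, "hand": 99},{"dx": 16, "dy": -49, "dz": 1, "wx": 0, "wy": 0, "wz": -0.1, "hand": 99},{"dx": 16, "dy": -49, "dz": 0, "wx": 0, "wy": 0, "wz": -0.1, "hand": 99},{"dx": 16.4, "dy": -48.7, "dz": 0.1, "wx": 0, "wy": 0, "wz": -0.1, "hand": 99},  -> [ 519.1 -193.5  208. ] -166.2
```

View pics/a8.png

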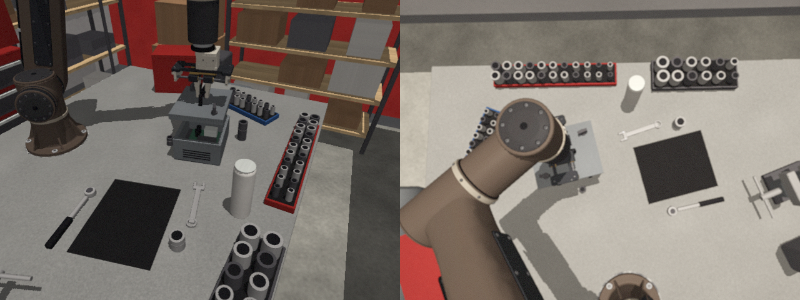

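The cover is off the open housing, level, with the path to the mat clear. I carry it across with a smooth ramp.

```bash

python3 -m crank '[{"dx":6,"dy":-20,"dz":0,"wx":0,"wy":0,"wz":-0.1,"hand":0},{"dx":10,"dy":-31,"dz":0,"wx":0,"wy":0,"wz":-0.1,"hand":0},{"dx":13,"dy":-39,"dz":0,"wx":0,"wy":0,"wz":-0.1,"hand":0},{"dx":14,"dy":-43,"dz":0,"wx":0,"wy":0,"wz":-0.1,"hand":0},{"dx":14,"dy":-43,"dz":0,"wx":0,"wy":0,"wz":-0.1,"hand":0},{"dx":15,"dy":-47,"dz":0,"wx":0,"wy":0,"wz":-0.1,"hand":0},{"dx":14,"dy":-43,"dz":0,"wx":0,"wy":0,"wz":-0.1,"hand":0},{"dx":14,"dy":-43,"dz":0,"wx":0,"wy":0,"wz":-0.1,"hand":0},{"dx":13,"dy":-39,"dz":0,"wx":0,"wy":0,"wz":0,"hand":0},{"dx":9,"dy":-28,"dz":0,"wx":0,"wy":0,"wz":0,"hand":0}]' >/dev/null
python3 -m crank '[{"dx":6,"dy":-17,"dz":0,"wx":0,"wy":0,"wz":0,"hand":0},{"dx":0,"dy":0,"dz":0,"wx":0,"wy":0,"wz":0,"hand":0},{"dx":0,"dy":0,"dz":0,"wx":0,"wy":0,"wz":0,"hand":0}]' >/dev/null; python3 st.py; python3 plan.py 519,-193.5,208,-166.2 | tail -1
python3 - <<'E'
from h import *
a=optics.capture("scene");b=optics.capture("top");cv2.imwrite("pics/a9.png",np.hstack([cv2.resize(a,(400,300)),cv2.resize(b,(400,300))]))
E
```

```text
27.025 M [ 0.04   0.12  -0.031] F [-0.119 -0.116 -4.726] p [ 0.52  -0.194  0.209] [ 179.981   -0.015 -166.205] j [ -0.2  10.  -16.1  -0.  -63.9  14. ] w 0.011265463506865938 tq6 0.017069857567548752
{"dx": 1.1, "dy": 0.4, "dz": 1.3, "wx": 0, "wy": 0, "wz": -0.0, "hand": 99},  -> [ 519.  -193.5  208. ] -166.2
```

View pics/a9.png

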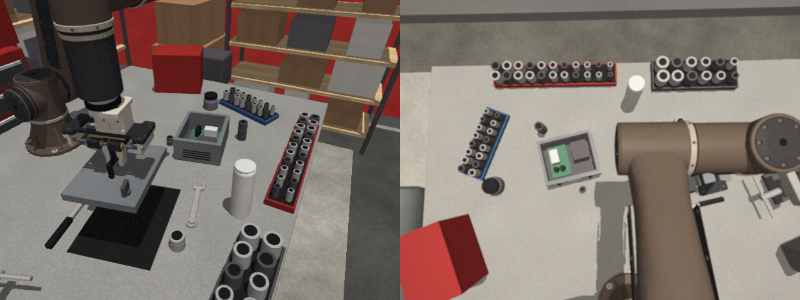

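The cover hangs level over the mat, and the bystanders are undisturbed. I lower it.

```bash

python3 -m crank '[{"dx":1,"dy":0.4,"dz":12,"wx":0,"wy":0,"wz":0,"hand":0},{"dx":0,"dy":0,"dz":22,"wx":0,"wy":0,"wz":0,"hand":0},{"dx":0,"dy":0,"dz":30,"wx":0,"wy":0,"wz":0,"hand":0},{"dx":0,"dy":0,"dz":30,"wx":0,"wy":0,"wz":0,"hand":0},{"dx":0,"dy":0,"dz":25,"wx":0,"wy":0,"wz":0,"hand":0},{"dx":0,"dy":0,"dz":15,"wx":0,"wy":0,"wz":0,"hand":0},{"dx":0,"dy":0,"dz":8,"wx":0,"wy":0,"wz":0,"hand":0},{"dx":0,"dy":0,"dz":5,"wx":0,"wy":0,"wz":0,"hand":0},{"dx":0,"dy":0,"dz":0,"wx":0,"wy":0,"wz":0,"hand":0},{"dx":0,"dy":0,"dz":0,"wx":0,"wy":0,"wz":0,"hand":0}]' >/dev/null;python3 st.py;python3 plan.py 519,-193.5,39,-166.2 | tail -1
python3 shot.py b1 220,330 440,265
python3 - <<'E'
from h import *
a=optics.capture("scene");cv2.imwrite("pics/b1s.png",cv2.resize(a[230:450,80:320],None,fx=3,fy=3,interpolation=2)[:600])
E
```

```text
28.375 M [-0.004  0.109  0.039] F [-0.593  0.13  -4.393] p [ 0.52  -0.194  0.063] [-179.977    0.064 -166.194] j [ -0.2  18.6 -26.4   0.  -45.   14. ] w 0.011646048383605702 tq6 0.0003174582525389269
{"dx": 0.6, "dy": 0.5, "dz": 24.2, "wx": 0, "wy": 0, "wz": 0.0, "hand": 99},  -> [ 519.  -193.5   39. ] -166.2
```

View pics/b1s.png

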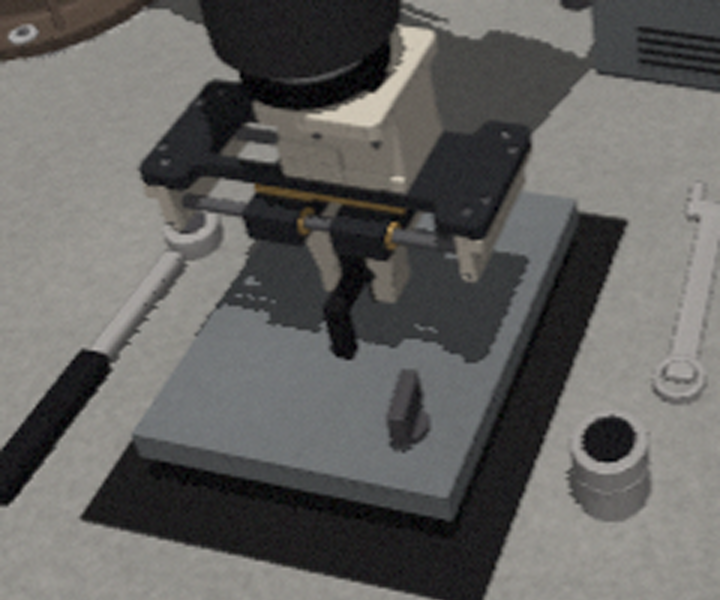

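The cover is level about 24 mm above the mat, and its edges run parallel to the mat's. I creep down to contact.

```bash

python3 -m crank '[{"dx":0.6,"dy":0.5,"dz":7,"wx":0,"wy":0,"wz":0,"hand":0},{"dx":0,"dy":0,"dz":7,"wx":0,"wy":0,"wz":0,"hand":0},{"dx":0,"dy":0,"dz":4,"wx":0,"wy":0,"wz":0,"hand":0},{"dx":0,"dy":0,"dz":2,"wx":0,"wy":0,"wz":0,"hand":0},{"dx":0,"dy":0,"dz":1,"wx":0,"wy":0,"wz":0,"hand":0},{"dx":0,"dy":0,"dz":0,"wx":0,"wy":0,"wz":0,"hand":0}]' >/dev/null;python3 st.py
python3 -m crank '[{"dx":0,"dy":0,"dz":1,"wx":0,"wy":0,"wz":0,"hand":0},{"dx":0,"dy":0,"dz":0,"wx":0,"wy":0,"wz":0,"hand":0}]' >/dev/null;python3 st.py
python3 -m crank '[{"dx":0,"dy":0,"dz":1,"wx":0,"wy":0,"wz":0,"hand":0},{"dx":0,"dy":0,"dz":0,"wx":0,"wy":0,"wz":0,"hand":0}]' >/dev/null;python3 st.py
```

```text
29.275 M [ 0.014  0.049 -0.046] F [ 0.23   0.282 -4.529] p [ 0.519 -0.193  0.042] [-179.997    0.006 -166.2  ] j [ -0.2  20.2 -27.6   0.  -42.2  14. ] w 0.011710586534359978 tq6 0.00047944415200618096
29.525 M [ 0.041  0.168 -0.016] F [-0.047  0.368 -4.826] p [ 0.519 -0.193  0.041] [-179.999    0.006 -166.201] j [ -0.2  20.3 -27.7  -0.  -42.   14. ] w 0.011393129757966075 tq6 0.0005869590313523076
29.775 M [-0.007  0.109  0.019] F [ 0.212  0.004 -5.254] p [ 0.518 -0.193  0.039] [ 179.996   -0.008 -166.202] j [ -0.2  20.4 -27.7  -0.  -41.9  14. ] w 0.011499339406958957 tq6 0.0005381039409257937
```

```bash

python3 -m crank '[{"dx":0,"dy":0,"dz":0.7,"wx":0,"wy":0,"wz":0,"hand":0},{"dx":0,"dy":0,"dz":0,"wx":0,"wy":0,"wz":0,"hand":0}]' >/dev/null;python3 st.py
python3 -m crank '[{"dx":0,"dy":0,"dz":0.7,"wx":0,"wy":0,"wz":0,"hand":0},{"dx":0,"dy":0,"dz":0,"wx":0,"wy":0,"wz":0,"hand":0}]' >/dev/null;python3 st.py
```

```text
30.025 M [ 0.223  0.517 -0.033] F [-1.085  1.068 -0.409] p [ 0.519 -0.193  0.039] [-179.991    0.011 -166.195] j [ -0.2  20.4 -27.7   0.  -41.8  14. ] w 0.011604700179603038 tq6 0.003624509336077608
30.275 M [ 0.787  1.465 -0.071] F [-3.967  2.918  6.812] p [ 0.519 -0.193  0.039] [-179.983    0.019 -166.184] j [ -0.2  20.4 -27.8   0.  -41.8  14. ] w 0.011300532866846178 tq6 0.008800676150713116
```

The cover touches down at TCP z 0.039, as predicted. I back off slightly, check the placement, then release.

```bash

python3 -m crank '[{"dx":0,"dy":0,"dz":-0.6,"wx":0,"wy":0,"wz":0,"hand":0},{"dx":0,"dy":0,"dz":0,"wx":0,"wy":0,"wz":0,"hand":0}]' >/dev/null;python3 st.py
python3 -m crank '[{"dx":0,"dy":0,"dz":0,"wx":0,"wy":0,"wz":0,"hand":40},{"dx":0,"dy":0,"dz":0,"wx":0,"wy":0,"wz":0,"hand":40},{"dx":0,"dy":0,"dz":0,"wx":0,"wy":0,"wz":0,"hand":40},{"dx":0,"dy":0,"dz":-20,"wx":0,"wy":0,"wz":0,"hand":40},{"dx":0,"dy":0,"dz":-40,"wx":0,"wy":0,"wz":0,"hand":40},{"dx":0,"dy":0,"dz":-50,"wx":0,"wy":0,"wz":0,"hand":40},{"dx":0,"dy":0,"dz":-50,"wx":0,"wy":0,"wz":0,"hand":40}]' >/dev/null;python3 st.py; python3 plan.py 380,240,260,-166.2|tail -1
python3 - <<'E'
from h import *
a=optics.capture("scene");cv2.imwrite("pics/b2s.png",cv2.resize(a[230:450,80:320],None,fx=3,fy=3,interpolation=2)[:600])
E
```

```text
30.525 M [0.62  1.078 0.01 ] F [-3.203  1.455  4.411] p [ 0.519 -0.193  0.039] [-179.992    0.012 -166.196] j [ -0.2  20.4 -27.7   0.  -41.8  14. ] w 0.011338575275277174 tq6 0.0033667134266579524
31.4 M [ 0.025 -0.078 -0.029] F [ 0.491 -0.395 -0.304] p [ 0.518 -0.194  0.2  ] [-179.996   -0.005 -166.202] j [ -0.2  10.2 -17.    0.  -62.7  14. ] w 0.03494653105543104 tq6 -0.003690621379064396
{"dx": 4, "dy": 57, "dz": -7, "wx": 0, "wy": 0, "wz": -0.0, "hand": 99},{"dx": 4, "dy": 57, "dz": -8, "wx": 0, "wy": 0, "wz": -0.0, "hand": 99},{"dx": 4, "dy": 56, "dz": -7, "wx": 0, "wy": 0, "wz": -0.0, "hand": 99},{"dx": 4, "dy": 57, "dz": -8, "wx": 0, "wy": 0, "wz": -0.0, "hand": 99},{"dx": 3, "dy": 57, "dz": -7, "wx": 0, "wy": 0, "wz": -0.0, "hand": 99},{"dx": 4, "dy": 57, "dz": -8, "wx": 0, "wy": 0, "wz": -0.0, "hand": 99},{"dx": 4, "dy": 56, "dz": -7, "wx": 0, "wy": 0, "wz": -0.0, "hand": 99},{"dx": 4.0, "dy": 57.0, "dz": -7.7, "wx": 0, "wy": 0, "wz": -0.0, "hand": 99},  -> [380. 240. 260.] -166.2
```

View pics/b2s.png

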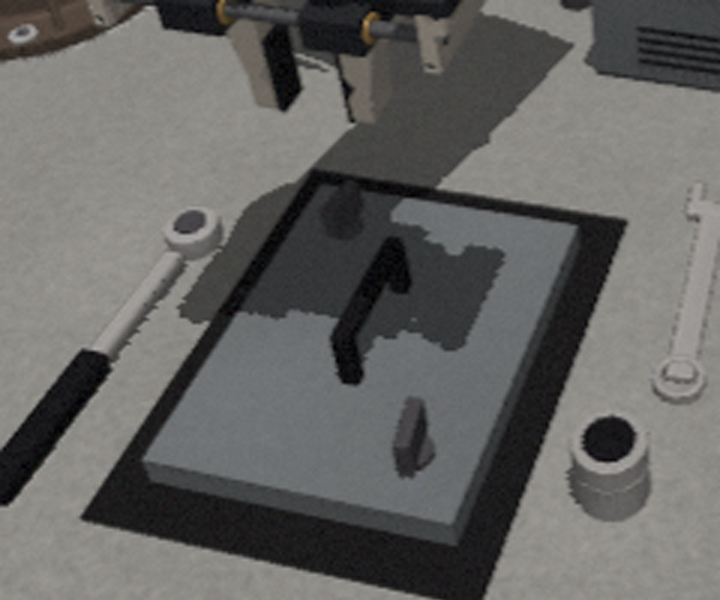

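The cover lies flat inside the mat with even margins. I move the arm clear to check from above.

```bash

python3 -m crank '[{"dx":4,"dy":40,"dz":-8,"wx":0,"wy":0,"wz":0,"hand":40},{"dx":4,"dy":57,"dz":-8,"wx":0,"wy":0,"wz":0,"hand":40},{"dx":4,"dy":57,"dz":-8,"wx":0,"wy":0,"wz":0,"hand":40},{"dx":4,"dy":57,"dz":-8,"wx":0,"wy":0,"wz":0,"hand":40},{"dx":4,"dy":57,"dz":-8,"wx":0,"wy":0,"wz":0,"hand":40},{"dx":4,"dy":57,"dz":-8,"wx":0,"wy":0,"wz":0,"hand":40},{"dx":4,"dy":50,"dz":-8,"wx":0,"wy":0,"wz":0,"hand":40},{"dx":0,"dy":30,"dz":0,"wx":0,"wy":0,"wz":0,"hand":40},{"dx":0,"dy":0,"dz":0,"wx":0,"wy":0,"wz":0,"hand":40}]' >/dev/null;python3 st.py
python3 - <<'E'
from fit import *
np.set_printoptions(precision=4,suppress=True)
for n in C: cv2.imwrite(f"pics/b3{n}.png",optics.capture(n))
M={}
for n in C:
    l=finder.masks_of("cover",n); print(n,[(a["conf"],a["mask"].sum(),a["rect"]) for a in l])
    if l: M[n]=l[0]["mask"].astype(float)
for k in M: print(k,*fit({k:M[k]},(.519,-.193,13.8),(.18,.22,.004,.024)))
E
```

```text
32.575 M [-0.057  0.139  0.023] F [-0.526  0.98   0.57 ] p [0.394 0.195 0.255] [ 179.979    0.018 -166.031] j [ 52.1  -3.5 -24.6  -0.  -68.9 -38.2] w 0.03515554590916212 tq6 -0.4417072143405676
scene [(0.87, np.int64(11191), [201.4, 351.5, 147.6, 122.0])]
top [(0.7, np.int64(7141), [442.4, 265.2, 107.6, 89.9]), (0.6, np.int64(645), [382.6, 209.4, 66.5, 34.8])]
scene [ 0.5192 -0.1955 13.967 ] 0.01592797783933518
top [ 0.5201 -0.1955 14.2178] 0.026466881389161184
```

View pics/b3top.png

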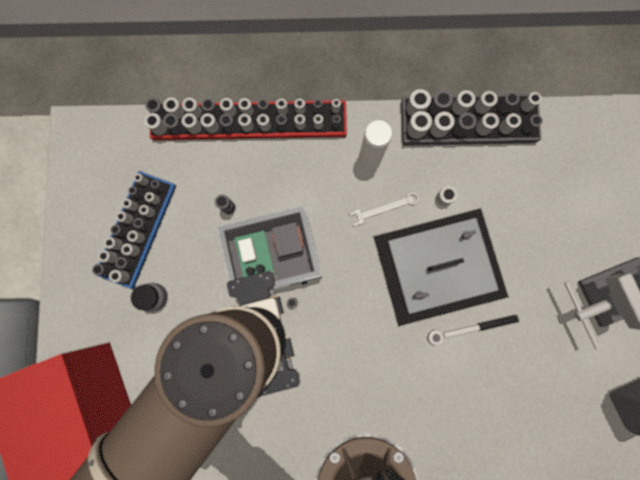

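View pics/b3scene.png

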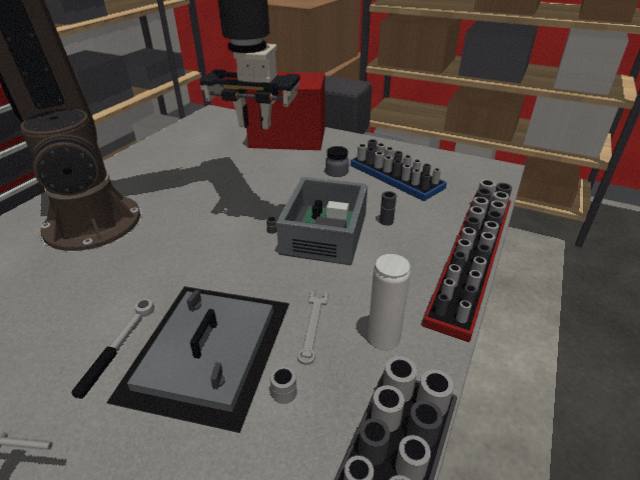

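The top view shows the cover at (443,265) centred and square on the mat, with every bystander where it started.

```bash
python3 -c "
from plant import *
print(order.close_job(), get_state()['time_s'])"
```

```text
the job is handed in; nothing more can be done
the job is handed in; nothing more can be done
```

The job is done and handed in at about 33 s on the robot's clock, well under the 72 s limit; the hand-in gave no verdict.

- **Screws:** I turned the near screw first and then the far one anticlockwise, each until it met its stop. The wrist moment rose from about 0.06 to about 0.6 N m at each stop, at roughly 3.6 rad (near) and 3.9 rad (far). The far screw needed one regrip half a turn back because the wrist ran out of range. The cover stayed on the housing throughout.
- **Cover:** I lifted it level by its handle (it weighs about 0.5–0.6 kg), carried it over and set it down the right way up. It touched down at the predicted height with about 7 N, and I backed off slightly before releasing.
- **Last checks:** From the two camera views the cover is at (0.519–0.520, -0.1955) with yaw 14.0–14.2°. The mat is at (0.519, -0.1937) with yaw about 13.8°, so the cover is within about 2 mm and half a degree. The pictures showed the sockets, spanner, ratchet, can and jar where they started, and the robot was touching nothing.
- **Disagreements:** The first cover fit from the pictures was about 2 mm off, and I corrected it against the picture overlays and where the screws were gripped. The exact screw angles are estimated from the tool's yaw, not measured directly.

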